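Shut and clamp the stage-top incubator, set it to 37 degrees

TASK

The dishes are in the incubation chamber: lower its glass lid gently onto the seal, then swing both red turnbuttons in over the lid until each bites and holds it clamped down firmly, without forcing the turnbuttons. Turn the temperature controller's dial so that its white pointer stands at the red 37-degree mark, and leave everything else on the table where it is.

Things in the scene. Friction and masses are not known exactly. Their poses are not given: they have to be found in the camera images.
- chamber: Incubation chamber, fixed to the table: open aluminium box, rim 40 mm high. Origin on the table under the middle of its width, z up, +x from its front (turnbuttons) to its back (lid hinge), +y to its left. It spans x -95 to +105, y -120 to +120 mm. A sprung rubber seal strip lies in the front rim at x = -40 mm.
- lid (a joint): Lid angle, rad: 0 = shut; grows as it opens; starts 0.7 to 1.2, range to 1.5. The stiff hinge holds the lid at any angle (1 to 4 N at its front border moves it down). The last 6 mm at the front squeeze the seal (1.5 N per mm); let go, it rests on the seal with its front 2 to 7 mm above shut (0.015 to 0.05).
- lid_hinge (a point): Middle of the lid's hinge line, at the chamber's (92, 0, 44) mm; the line runs along the chamber's y; axes as the chamber's. The lid is a flat frame 190 mm wide, 8 mm thick, from 4 to 144 mm off this line, its underside in the plane of the line; shut, its top is 52 mm above the table.
- lid_edge (a point): Point on the lid's outer (top) face, mid-width on the solid front border (96 to 144 mm from the hinge line), 132 mm from the hinge line. Moves with the lid; its x axis points along the lid to the hinge, z out of the outer face. The glass window (72 x 142 mm) lies 24 to 96 mm from the hinge line.
- button_left (a joint): Angle of the left (+y) red turnbutton about its upright pivot, rad: 0 = wing straight along the chamber's +x over the lid; grows as it swings out to the chamber's +y (1.57). Range -0.4 to 2.0, starts 1.2 to 1.7. Turns with 1 to 2 N at the post. Swung in, it climbs a strike plate on the lid, then bites somewhere between 0.4 and -0.2 rad.
- button_right (a joint): The same for the right (-y) turnbutton, mirrored: 0 = wing along the chamber's +x; grows as it swings out to the chamber's -y.
- left_wing: Red wing of the left turnbutton, turning with it. Origin on the pivot, 40 mm above the table; x along the wing, z up. 76 mm long, 18 mm wide, underside 60 mm and top 72 mm above the table, with the upright thumb post near its end. It presses on nothing but its strike plate.
- right_wing: Red wing of the right turnbutton; the same.
- left_pivot (a point): Pivot of the left turnbutton, on the rim 40 mm above the table at the chamber's (-70, +44) mm; fixed, axes as the chamber's. Its boss is 22 mm wide, 35 mm high. Strike plate: on the lid's front border, 36 to 52 mm from the pivot along the chamber's x; a lead-in ramp (15 degrees) from outside, then a wedge rising 12 degrees towards the middle.
- right_pivot (a point): Pivot of the right turnbutton, at the chamber's (-70, -44) mm; fixed; its strike plate is mirrored. Each plate is screwed to its own height (+-1.7 mm, not reported), so the angle where a wing bites differs each time and must be felt: no stop marks it.
- left_post (a point): Top centre of the left turnbutton's upright thumb post, 96 mm above the table, 66 mm from the pivot, 13 to 16 mm thick; moves with it. Push at the post: 2 to 8 N on the lead-in (0.95 to 0.65 rad), where it may spring back if left; 2 N on the wedge until it bites, then about 1 to 3 N more per mm. 9 to 15 N clamps well and stays; over 30 N is forcing.
- right_post (a point): Top centre of the right turnbutton's thumb post; the same. The turnbutton turned second meets little resistance on its lead-in. A wing enters only if the lid's front is under 8 mm from shut.
- controller: Temperature controller, fixed to the table left or right of the chamber: white desk console 150 mm (x) by 140 mm (y), z up, origin under its middle. Its top panel slopes by 20 degrees, from 39 mm at the front (-x) to 93 mm high at the back (+x), and carries the dial.
- dial (a joint): Dial angle, rad, growing clockwise seen from above; range 0 to 4.6, starts 0.3 to 1.1; the red 37-degree mark is at 2.60. Needs 0.06 N m, stays where left. At 0 the white pointer is 135 degrees anticlockwise of straight uphill on the panel; at 2.36 it points uphill.
- dial_grip (a point): Point on the dial's axis, 22 mm above the panel, inside its grip bar; fixed, axes as the controller's. The axis is the controller's z leaned 20 degrees towards its -x. Skirt 58 mm across, 9 mm high; on it a grey bar 50 mm long, 12 mm wide, its top 31 mm above the panel, with a white line at the pointer end.
- dial_mark (a point): Middle of the red 37-degree mark on the panel, 44 mm from the dial's axis; the other marks are white.
- slide_box: Blue slide box 150 x 135 x 42 mm, on the other side of the chamber; leave alone. Origin under its centre.
- well_plate: Six-well plate 127 x 85 x 20 mm; leave alone. Origin under its centre.
- oil_bottle: Amber bottle, 36 mm wide, 70 mm high; leave alone. Origin under its centre.
- objective_tube: Silver and black objective tube, 48 mm wide, 78 mm high; leave alone. Origin under its centre.
- dish_stack: Stack of clear dishes, 60 mm wide, 45 mm high; leave alone. Origin under its centre.
- pen_cup: Black cup, 76 mm wide, 95 mm high; leave alone. Origin under its centre.
- wipes_box: Carton of wipes 120 x 115 x 80 mm; leave alone. Origin under its centre.
Not all that is in view belongs to the job. What is shaped like the controller but orange is not meant.

How it is judged:
On the way, in this order (a step that is already met when the one before it is completed fails the run):
1. the lid is down on its seal (value of joint lid below 0.055 rad), for 0.2 s.
2. both turnbuttons are over the lid (value of joint each of button_left, button_right below 0.6 rad), for 0.2 s.
At the end, for the whole second after the job is handed in: The lid is shut (joint below 0.016 rad, about 2 mm at the front), both turnbuttons are in over it (below 0.6 rad) and each presses on its strike plate with more than 10 N, so that the lid is clamped, and the dial's pointer is within 0.1 rad of the red mark (joint 2.5 to 2.7) (all of step 2 and value of joint lid below 0.016 rad and contact force between each of left_wing, right_wing and anything else above 10 N and value of joint dial between 2.5 and 2.7 rad); the robot touches nothing.
It fails at once if the lid is slammed (faster than 2 rad/s near the seal) (value of joint lid below 0.15 rad and velocity of joint lid below -2 rad/s).
It fails at once if a turnbutton is forced (the fingers push on it with more than 30 N) (contact force between the fingers and left_wing above 30 N or contact force between the fingers and right_wing above 30 N).
It fails at once if a bystander is moved by more than 15 mm (distance of any of slide_box, well_plate, oil_bottle, objective_tube, dish_stack, pen_cup, wipes_box from where it was at the start of the episode above 0.015 m).
It also fails if it takes over 72 s, if anything falls off the work surface, if the arm or the gripper's body presses on something with over 40 N, if the wrist force passes 120 N, or if a joint passes its speed limit or range.

ROBOT

A 6-joint arm with a two-finger parallel gripper is mounted at the origin on the work surface. World frame = base frame: x ahead of the robot, y to its left, z up, the work surface at z = 0. Lengths are in m, angles in rad, forces in N, time in s.
With the tool pointing down it reaches from about 0.35 to 0.975 m from the base axis. Payload 7.1 kg.
Tool frame: the origin (TCP) lies on the centre line of the jaws, within the pads' length; the fingertips stand 14 mm ahead of it and the grasp point (between the pads) lies 5 mm behind it; z points along the fingers, y is the direction in which the jaws open and shut (so a half turn about z gives the same grasp; the last joint's range is limited). The gripper opens to 88 mm and grips with 3 to 60 N. Pads are 20 mm wide; open, the fingers measure 115 mm over their backs; the gripper's body (75 mm by 178 mm) begins 61 mm behind the grasp point.
Start: joints at [-1.251, 0.423, 1.63, -0, 1.089, -0.019], TCP at [0.208, -0.589, 0.237] pointing down, gripper open.
Joint ranges: [-3, 3], [-0.9, 2.11], [0.09, 2.58], [-1.31, 4.45], [0.11, 2.69], [-2.54, 2.54]. Speed limits (rad/s): [2.39, 2.39, 3.01, 3.14, 3.14, 3.14].

INTERFACE

Orientations are given as a rotation vector (axis times angle).
In Python, from station import arm, snapshot, camera_info, outline_of gives the robot as it stands.
- The arm moves only by the shell command python3 -m crank 'ROWS' [OPENING] [FORCE]. ROWS is JSON, a list of rows, each an object with "offset": the shift along the tool's x, y, z in m, a list of three; "dr": the turn, a rotation vector about the tool's x, y, z in degrees, a list of three. In form: [{"offset": [dx, dy, dz], "dr": [wx, wy, wz]}, ...]. A call has 1 to 12 rows; each row shifts and turns the commanded pose from where the row before left it, along the tool's axes as they then stand; what a row does not reach is not made up. A row lasts 1/10 s, in which the tool goes at most 50 mm and 8.59 degrees, less where a joint would pass 70% of its speed; a pose out of reach is approached as far as the arm can. A call is refused whole if a number of a shift passes 0.05 or a number of a turn 8.59, either way. A call with a gripper value outside its range is refused whole. OPENING is the finger opening in m, from 0 to 0.0878, set as the call begins (- or left out, the last holds). The fingers move at their own pace and stop on an object; FORCE is the grip in N (left out, the last holds). Time passes only in rows, so rows that do not move let the fingers close. It gives the time, the measured TCP pose, the force and the opening at its end, in the units of the state.
- arm.read_state(): the state, without advancing time (a new reading comes with each control period).
- snapshot(name): name is "side" or "top"; returns (picture, depth): 400x640x3 uint8, blue, green, red; 400x640 float32, m along the optical axis (not along the pixel's ray), 0 where there is no reading.
- camera_info(name): a dict with "intrinsics" (3x3 intrinsics, pixels), "k1" (the pictures are not rectified: a ray, as slopes to the right and down, at radius r is drawn at 1 + k1 r^2 times it, then the intrinsics apply), "cam_to_world" (4x4, takes a point from camera to world coordinates). Camera axes: x right, y up, looking along -z (the intrinsics and any distortion apply to the point x, -y, -z); pixel columns grow to the right and rows downward; lengths in m; the calibration is good to about 2 mm. A picture is of the moment at which its call begins. camera_info takes no time and is no camera call.
- arm.finish_job(): hands the job in, once; it reports no verdict.
Trained networks look in the newest picture that a camera, given by its name, has taken for a name from the list of things; names that differ only in an ending like _2 or _b are one class to them, and where a whole thing is asked for, a point or a joint stands for the part that bears it (a point fixed in the world has none). Each returns a list of dicts, best first, with "confidence" (0 to 1); they miss things now and then, are a little off and sometimes report something else, mostly with a low value. They report only what shows in the picture. A call takes as long as a camera call. They do not tell look-alikes from the thing itself.
- outline_of(camera, label): "mask" (400x640 bool, what is visible of it) and "extent" ([left, top, right, bottom] in pixels, round what is visible of it).
The state is a dict: "time": time; "joint_positions": joint angles; "joint_vel": joint speeds; "effort": joint torques, N m; "tcp_pos": TCP position; "tool_rot": TCP orientation; "force": force on the tool from outside, world axes, zero at the start; "moment": the same for the moment, N m; "grip_width": opening from 0.0 (shut) to 1.0 (fully open).
Only numpy, scipy, OpenCV 4.12 (cv2) and the standard library are available. Lean on these libraries where they do the work, as an engineer would, in place of code of your own. Each camera call takes 0.05 s, during which the arm holds its last target.

## Working session

There is one attempt and no reset: what is moved stays moved. The work goes in short steps, Python scripts to look and compute and a shell command to move; the robot and the scene stay as the last step left them, time stands still between calls to the robot, and variables do not carry over. Pictures are saved under pics/ and viewed, and the job is handed in when it is done.

```bash
ls; mkdir -p pics
python3 - <<'E'
from station import arm,snapshot,camera_info
import cv2,numpy as np
print(arm.read_state())
for n in("side","top"):
    i=camera_info(n);print(n,np.round(i["intrinsics"],1).tolist(),i["k1"],np.round(i["cam_to_world"],3).tolist())
    p,d=snapshot(n);cv2.imwrite(f"pics/{n}0.png",p);np.save(f"pics/{n}0d.npy",d)
E
```

```text
pics
{'time': 0.0, 'joint_positions': array([-1.25098728e+00,  4.23859292e-01,  1.63066415e+00, -1.48744061e-05,
        1.08858180e+00, -1.90074076e-02]), 'joint_vel': array([-0.00026696,  0.00048783, -0.00100222,  0.00182061,  0.00121038,
       -0.00029765]), 'effort': array([-2.66780371e-03, -5.44642210e+01, -2.73672599e+01,  6.42657629e-02,
        2.27330031e-02, -1.20868517e-04]), 'tcp_pos': array([ 0.20758495, -0.58896951,  0.23590031]), 'tool_rot': array([-3.09514583e+00, -5.29428497e-01,  3.76283291e-04]), 'force': array([-0.23091724, -0.18475599,  0.22476305]), 'moment': array([-0.01557536, -0.01344058, -0.05154593]), 'grip_width': 1.0015081898864835}
side [[435.7, 0.0, 315.9], [0.0, 435.7, 200.5], [0.0, 0.0, 1.0]] -0.04206223844685493 [[-0.984, 0.128, -0.126, 0.301], [-0.179, -0.654, 0.735, 1.034], [0.012, 0.745, 0.667, 1.119], [0.0, 0.0, 0.0, 1.0]]
top [[375.9, 0.0, 320.1], [0.0, 375.9, 196.4], [0.0, 0.0, 1.0]] 0.027047943323607996 [[-0.016, 0.997, -0.079, 0.397], [-1.0, -0.016, -0.007, -0.11], [-0.009, 0.078, 0.997, 1.538], [0.0, 0.0, 0.0, 1.0]]
```

View pics/side0.png

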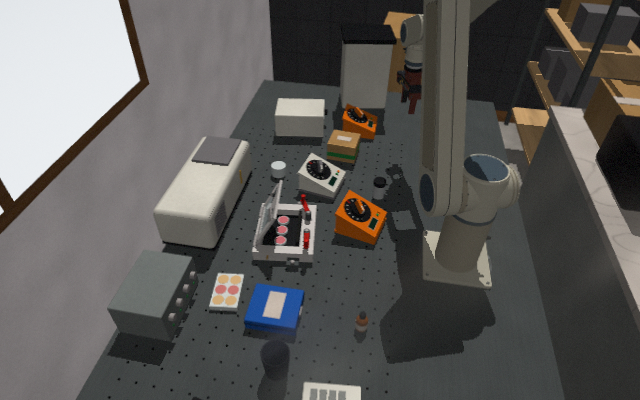

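View pics/top0.png

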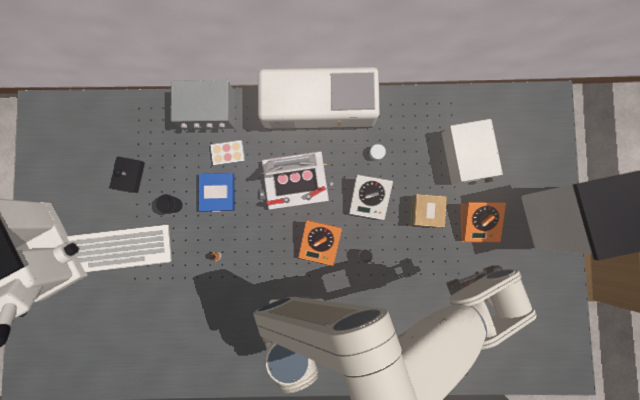

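The side view shows the chamber at about (285,235) with its lid open. The white controller is at (320,175). Orange look-alikes stand at (360,218) and (360,122). In the top view the chamber is at (296,180), the white controller at (371,196), and the orange ones at (320,242) and (483,222). The blue slide box is at (216,192). The other white boxes, at (475,150) and (320,97), have no dial. The controller I want is the white one at top (371,196).

```bash
cat > h.py <<'E'
import numpy as np,cv2
from station import arm,snapshot,camera_info,outline_of
from scipy.spatial.transform import Rotation as R
I={n:camera_info(n) for n in("side","top")}
def rays(n,uv):
    i=I[n];K=np.array(i["intrinsics"])
    p=cv2.undistortPoints(np.asarray(uv,float).reshape(-1,1,2),K,np.array([i["k1"],0,0,0.]))[:,0]
    return np.c_[p[:,0],-p[:,1],-np.ones(len(p))]
def w(n,uv,depth):
    c=rays(n,uv)*np.asarray(depth).reshape(-1,1);T=np.array(I[n]["cam_to_world"])
    return c@T[:3,:3].T+T[:3,3]
def proj(n,P):
    i=I[n];T=np.array(i["cam_to_world"]);c=(np.atleast_2d(P)-T[:3,3])@T[:3,:3]
    c=c*[1,-1,-1]
    return cv2.projectPoints(c.reshape(-1,1,3),np.zeros(3),np.zeros(3),np.array(i["intrinsics"]),np.array([i["k1"],0,0,0.]))[0][:,0]
def cloud(n,d,mask=None):
    m=d>0
    if mask is not None:m=m&mask
    v,u=np.nonzero(m);return np.c_[u,v],w(n,np.c_[u,v],d[v,u])
def tri(uvs):
    # uvs: {cam:(u,v)}
    A=0;b=0
    for n,uv in uvs.items():
        T=np.array(I[n]["cam_to_world"]);r=T[:3,:3]@rays(n,[uv])[0];r/=np.linalg.norm(r)
        M=np.eye(3)-np.outer(r,r);A=A+M;b=b+M@T[:3,3]
    return np.linalg.solve(A,b)
def crop(p,x0,y0,x1,y1,s,f):
    c=cv2.resize(p[y0:y1,x0:x1],None,fx=s,fy=s,interpolation=cv2.INTER_CUBIC);cv2.imwrite(f,c)
E
python3 - <<'E'
from h import *
crops={"top":(250,140,400,270,5),"side":(240,140,400,275,5)}
for n in("side","top"):
    p=cv2.imread(f"pics/{n}0.png");d=np.load(f"pics/{n}0d.npy")
    a=crops[n];crop(p,*a,f"pics/{n}0c.png")
    # table check
    for l in("chamber","controller","lid","left_wing","right_wing","dial","slide_box"):
        o=outline_of(n,l)
        for k in o[:3]:
            uv,P=cloud(n,d,k["mask"])
            print(n,l,round(k["confidence"],2),k["extent"],k["mask"].sum(),np.round(np.median(P,0),3),np.round(P.min(0),3),np.round(P.max(0),3))
E
```

```text
side chamber 0.55 [299.7, 154.8, 345.7, 194.9] 1468 [ 0.511 -0.263  0.057] [ 0.423 -0.378 -0.005] [ 0.593 -0.211  0.108]
side controller 0.77 [297.1, 152.8, 345.7, 198.8] 1408 [ 0.511 -0.268  0.058] [ 0.423 -0.464 -0.001] [ 0.608 -0.211  0.108]
side controller 0.71 [331.3, 188.7, 388.3, 246.4] 1840 [ 0.339 -0.063  0.059] [ 0.247 -0.176 -0.001] [ 0.428 -0.008  0.11 ]
side controller 0.35 [258.1, 336.4, 290.4, 381.6] 948 [0.494 0.483 0.06 ] [0.455 0.46  0.001] [0.529 0.535 0.101]
side lid 0.96 [255.1, 179.4, 279.8, 241.5] 647 [0.631 0.025 0.133] [ 0.591 -0.285 -0.   ] [0.693 0.11  0.179]
side lid 0.64 [323.5, 128.4, 356.4, 160.7] 920 [ 0.453 -0.478  0.073] [ 0.388 -0.721 -0.006] [ 0.535 -0.452  0.087]
side left_wing 0.54 [299.6, 228.9, 308.4, 248.8] 124 [0.497 0.068 0.073] [0.484 0.027 0.042] [0.515 0.11  0.1  ]
side right_wing 0.63 [301.0, 228.1, 308.3, 250.7] 111 [0.497 0.069 0.073] [0.484 0.03  0.061] [0.514 0.11  0.1  ]
side right_wing 0.55 [301.8, 196.7, 311.3, 221.4] 102 [ 0.533 -0.08   0.073] [ 0.509 -0.192  0.001] [ 0.554 -0.037  0.097]
side dial 0.75 [350.1, 201.0, 360.7, 216.
[... 1357 characters left out ...]
p right_wing 0.56 [306.5, 187.5, 327.6, 199.8] 109 [ 0.529 -0.08   0.071] [ 0.504 -0.119  0.013] [ 0.556 -0.044  0.098]
top right_wing 0.41 [259.3, 151.7, 334.8, 214.0] 3298 [0.577 0.001 0.038] [ 0.465 -0.157 -0.011] [0.704 0.157 0.177]
top dial 0.74 [313.7, 231.4, 325.8, 246.6] 141 [ 0.347 -0.1    0.085] [ 0.323 -0.124  0.069] [ 0.37  -0.077  0.112]
top dial 0.68 [478.4, 211.8, 495.9, 224.2] 150 [ 0.417 -0.727  0.086] [ 0.395 -0.759  0.066] [ 0.441 -0.704  0.111]
top dial 0.54 [365.1, 186.1, 380.7, 200.1] 163 [ 0.522 -0.301  0.083] [ 0.494 -0.329  0.065] [ 0.549 -0.274  0.105]
top slide_box 0.95 [199.2, 171.8, 230.7, 213.8] 1288 [0.539 0.316 0.041] [ 0.463  0.253 -0.005] [0.626 0.388 0.052]
```

View pics/side0c.png

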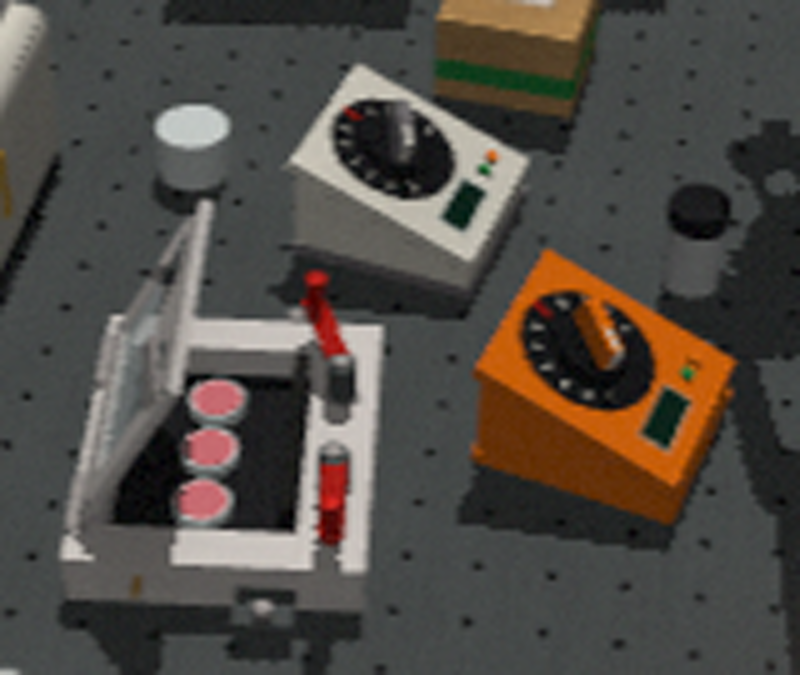

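View pics/top0c.png

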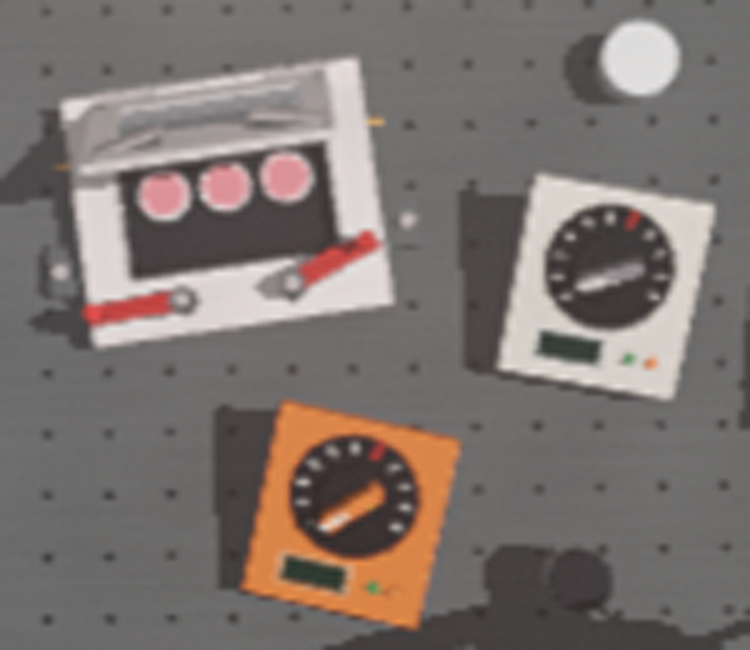

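The white controller's dial is at crop (610,268). Its white pointer end is at lower left, around (577,287), and its red mark is at (633,220). The lid is open at the top of the chamber. The left wing points out at crop (85,315) and the right wing at (375,240). Next I fit the poses.

Run:
```python
from h import *
def atz(n,uv,z):
    T=np.array(I[n]["cam_to_world"]);r=rays(n,uv)@T[:3,:3].T
    return T[:3,3]+r*((z-T[2,3])/r[:,2])[:,None]
c=np.array([[95,347],[393,303],[357,60],[65,100]])/5+[250,140]-0.4
P=atz("top",c,.04);print(np.round(P,4))
print([np.linalg.norm(P[i]-P[(i+1)%4]).round(3) for i in range(4)])
ctr=P.mean(0);
L=np.array([[-95,120],[-95,-120],[105,-120],[105,120]])/1000.
def fit2(L,P):
    a=(L-L.mean(0));b=P[:,:2]-P[:,:2].mean(0)
    th=np.arctan2((a[:,0]*b[:,1]-a[:,1]*b[:,0]).sum(),(a*b).sum());
    Rm=np.array([[np.cos(th),-np.sin(th)],[np.sin(th),np.cos(th)]])
    t=P[:,:2].mean(0)-Rm@L.mean(0);return th,t,Rm
th,t,Rm=fit2(L,P);print("chamber",th,t, np.round((L@Rm.T+t-P[:,:2])*1000,1))
# side corners: back-left(65,545) front-left(365,575) front-right(385,325) back-right(118,318)
cs=np.array([[365,573],[385,327],[118,318]])/5+[240,140]-.4
Q=atz("side",cs,.04);print("side",np.round(Q,4));print(np.round(L@Rm.T+t,4))
# controller: panel corners top view. front-left(500,370) front-right(673,400) back-right(715,205) back-left(537,175)
k=np.array([[500,370],[673,400],[715,205],[537,175]])/5+[250,140]-.4
A=np.r_[atz("top",k[:2],.039),atz("top",k[2:],.093)]
Lc=np.array([[-75,70],[-75,-70],[75,-70],[75,70]])/1000.
h,s,_=fit2(Lc,A);print("ctrl",h,s,np.round((Lc@_.T+s-A[:,:2])*1000,1))
# controller panel plane from depth
for n in("top","side"):
    d=np.load(f"pics/{n}0d.npy")
    uv,X=cloud(n,d); l=(X[:,:2]-s)@_
    m=(abs(l[:,0])<.07)&(abs(l[:,1])<.065)&(X[:,2]>.03)
    m&=((l[:,0]-.0)**2+l[:,1]**2>.045**2)|(X[:,2]<-1)
    G=np.c_[l[m],np.ones(m.sum())];q=X[m,2]
    f=np.linalg.lstsq(G,q,rcond=None)[0]
    for _i in range(5):
        r=abs(q-G@f)<.004;f=np.linalg.lstsq(G[r],q[r],rcond=None)[0]
    print(n,"panel",np.round(f,4),np.degrees(np.arctan(f[0])),r.sum())
    l2=(X[:,:2]-t)@Rm
    m=(l2[:,0]>-.095)&(l2[:,0]<-.05)&(abs(l2[:,1])<.12);print("rim z",np.median(X[m,2]))
    m=(l2[:,0]<-.13)&(l2[:,0]>-.2)&(abs(l2[:,1])<.05);print("table z",np.median(X[m,2]))
    # lid points
    m=(l2[:,0]>0.0)&(l2[:,0]<.1)&(abs(l2[:,1])<.09)&(X[:,2]>.07)
    if n=="top":m&=True
    Y=np.c_[l2[m],X[m,2]]
    np.save(f"pics/lid{n}.npy",Y)
    b=np.arctan2(Y[:,2]-.044,.092-Y[:,0]);rr=np.hypot(Y[:,2]-.044,.092-Y[:,0])
    print("lid",m.sum(),np.percentile(b,[5,25,50,75,95]).round(3),"r max",np.percentile(rr,[95,99,100]).round(3), "y",np.percentile(Y[:,1],[1,99]))
```

```text
[[ 0.4675  0.1072  0.04  ]
 [ 0.4988 -0.1313  0.04  ]
 [ 0.6958 -0.1056  0.04  ]
 [ 0.6672  0.1303  0.04  ]]
[np.float64(0.24), np.float64(0.199), np.float64(0.238), np.float64(0.201)]
chamber 0.12430956462730806 [ 5.77368730e-01 -4.80024601e-04] [[ 0.7 -0.3]
 [-0.8 -0.1]
 [ 0.6 -0.9]
 [-0.5  1.3]]
side [[ 0.4684  0.1063  0.04  ]
 [ 0.498  -0.1307  0.04  ]
 [ 0.6928 -0.1026  0.04  ]]
[[ 0.4682  0.1068]
 [ 0.498  -0.1313]
 [ 0.6964 -0.1065]
 [ 0.6667  0.1316]]
ctrl -0.18654987601846584 [ 0.50541884 -0.29794191] [[ 0.7  0.3]
 [ 0.7 -0.5]
 [-0.8 -0.4]
 [-0.6  0.6]]
top panel [0.3656 0.0022 0.065 ] 20.083641014344956 602
rim z 0.04015326701609623
table z 4.253832840461769e-05
lid 549 [1.081 1.122 1.144 1.181 1.253] r max [0.144 0.147 0.15 ] y [-0.08794206  0.08757479]
side panel [ 0.3664 -0.0007  0.0664] 20.12430580455231 438
rim z 0.041856384415186354
table z 0.0038840201699479326
lid 475 [1.104 1.149 1.181 1.235 1.358] r max [0.145 0.146 0.149] y [-0.08525342  0.08738987]
```

Both views agree. The chamber's yaw is 0.124 at (0.577, 0.000), and the controller's yaw is −0.187 at (0.505, −0.298). The lid is at about 1.13 rad, the right button at about 1.2 and the left at about 1.6. First move: raise the tool, align it with the chamber's axes, and go above and behind the lid with the fingers closed.

```bash
python3 -m crank '[{"offset":[0,0,-0.03],"dr":[0,0,6.15]},{"offset":[0,0,-0.03],"dr":[0,0,6.15]},{"offset":[0.029,-0.03,0],"dr":[0,0,0]},{"offset":[0.029,-0.03,0],"dr":[0,0,0]},{"offset":[0.029,-0.03,0],"dr":[0,0,0]},{"offset":[0.029,-0.03,0],"dr":[0,0,0]}]' 0 30
python3 - <<'E'
from h import *
s=arm.read_state();print(s["joint_positions"].round(3),R.from_rotvec(s["tool_rot"]).as_matrix().round(3))
E
```

```text
time: 1.4
tcp_pos: [0.3086, -0.4547, 0.2969]
tool_rot: [3.135, 0.194, 0.0]
force: [0.1, -0.3, -0.6]
grip_width: 0.494
[-0.996  0.245  1.74   0.     1.156  0.451] [[ 0.992  0.123  0.   ]
 [ 0.123 -0.992 -0.   ]
 [ 0.     0.    -1.   ]]
```

```bash
python3 -m crank '[{"offset":[0.033,-0.034,0],"dr":[0,0,0]},{"offset":[0.033,-0.034,0],"dr":[0,0,0]},{"offset":[0.033,-0.034,0],"dr":[0,0,0]},{"offset":[0.033,-0.034,0],"dr":[0,0,0]},{"offset":[0.033,-0.034,0],"dr":[0,0,0]},{"offset":[0.033,-0.034,0],"dr":[0,0,0]},{"offset":[0.033,-0.034,0],"dr":[0,0,0]},{"offset":[0.033,-0.034,0],"dr":[0,0,0]},{"offset":[0.033,-0.034,0],"dr":[0,0,0]},{"offset":[0.033,-0.034,0],"dr":[0,0,0]},{"offset":[0.033,-0.034,0],"dr":[0,0,0]},{"offset":[0,0,0],"dr":[0,0,0]}]'
cat >> h.py <<'E'
CY=0.1243;CT=np.array([.5774,-.0005]);CR=np.array([[np.cos(CY),-np.sin(CY)],[np.sin(CY),np.cos(CY)]])
def st():
    s=arm.read_state();p=s["tcp_pos"];l=CR.T@(p[:2]-CT);M=R.from_rotvec(s["tool_rot"]).as_matrix()
    f=s["force"];fl=CR.T@f[:2]
    print("t%.2f"%s["time"],"local mm",(l*1000).round(1),"z %.1f"%(p[2]*1000),"F_ch",fl.round(2),f[2].round(2),"yaw %.2f"%np.degrees(np.arctan2(M[1,0],M[0,0])),"q6 %.2f"%s["joint_positions"][5],"grip %.3f"%s["grip_width"]);return s
E
python3 - <<'E'
from h import *
st()
for n in("side","top"):
    p,d=snapshot(n);cv2.imwrite(f"pics/{n}1.png",p)
crop(cv2.imread("pics/side1.png"),240,140,400,275,5,"pics/side1c.png")
E
```

```text
time: 2.6
tcp_pos: [0.6246, -0.0356, 0.2966]
tool_rot: [-3.134, -0.202, -0.003]
force: [-0.1, 0.0, 0.1]
grip_width: 0.005
t2.60 local mm [ 42.5 -40.7] z 296.6 F_ch [-0.11  0.02] 0.09 yaw 7.37 q6 1.37 grip 0.005
```

View pics/side1c.png

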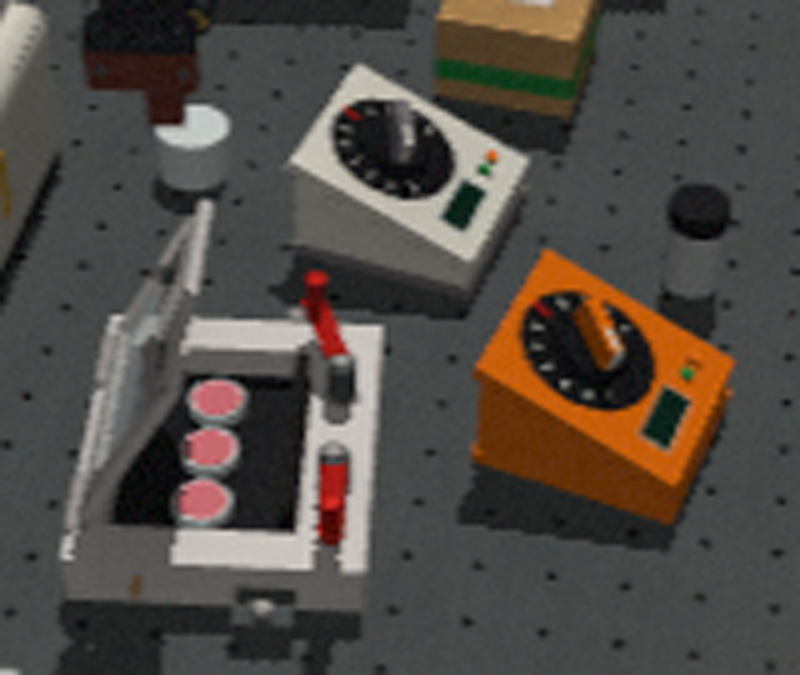

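The gripper fingers hang behind the lid at crop (165,110), clear of everything. Next I centre on the lid's width and go down behind its outer face.

```bash
python3 -m crank '[{"offset":[0.0195,-0.0205,0],"dr":[0,0,0.2]},{"offset":[0.0195,-0.0205,0],"dr":[0,0,0]},{"offset":[0,0,0.03],"dr":[0,0,0]},{"offset":[0,0,0.035],"dr":[0,0,0]},{"offset":[0,0,0.035],"dr":[0,0,0]},{"offset":[0,0,0.028],"dr":[0,0,0]},{"offset":[0,0,0],"dr":[0,0,0]},{"offset":[0,0,0],"dr":[0,0,0]}]'
python3 - <<'E'
from h import *
st()
p,d=snapshot("side");crop(p,240,140,400,275,5,"pics/side2c.png")
E
```

```text
time: 3.5
tcp_pos: [0.6553, 0.0044, 0.1692]
tool_rot: [3.136, 0.187, -0.001]
force: [1.2, -0.6, 0.2]
grip_width: 0.008
t3.50 local mm [77.9 -4.8] z 169.2 F_ch [ 1.07 -0.78] 0.2 yaw 6.83 q6 1.44 grip 0.008
```

View pics/side2c.png

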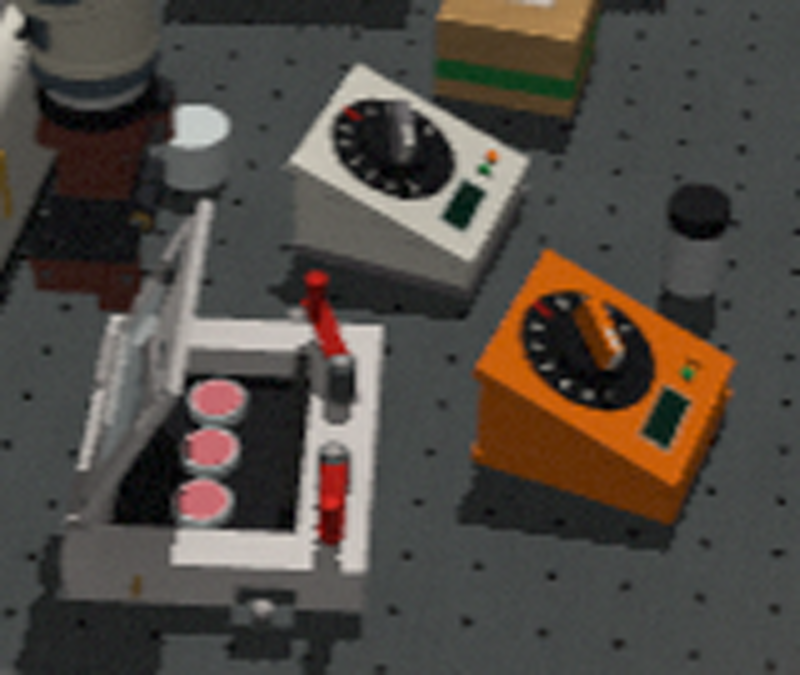

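Run:
```python
import numpy as np
r=.124
prev=np.array([77.9,169.2])
for b in [1.13,1.05,.95,.85,.75,.65,.55,.45,.36,.28,.21,.15,.11,.08,.06,.04,.02,0]:
    x=92-r*1e3*np.cos(b)+8*np.sin(b)+10; z=44+r*1e3*np.sin(b)+8*np.cos(b)+14
    q=np.array([x,z]);print(b,q.round(1),"d",(q-prev).round(1));prev=q
```

```text
1.13 [ 56.3 173.6] d [-21.6   4.4]
1.05 [ 47.2 169.5] d [-9.1 -4. ]
0.95 [ 36.4 163.5] d [-10.9  -6. ]
0.85 [ 26.2 156.4] d [-10.2  -7.1]
0.75 [ 16.7 148.4] d [-9.4 -8.1]
0.65 [  8.1 139.4] d [-8.6 -9. ]
0.55 [  0.5 129.6] d [-7.7 -9.8]
0.45 [ -6.2 119.1] d [ -6.6 -10.5]
0.36 [-11.2 109.2] d [ -5.1 -10. ]
0.28 [-15. 100.] d [-3.7 -9.2]
0.21 [-17.6  91.7] d [-2.6 -8.3]
0.15 [-19.4  84.4] d [-1.8 -7.2]
0.11 [-20.4  79.6] d [-1.  -4.9]
0.08 [-21.   75.9] d [-0.6 -3.7]
0.06 [-21.3  73.4] d [-0.3 -2.5]
0.04 [-21.6  71. ] d [-0.3 -2.5]
0.02 [-21.8  68.5] d [-0.2 -2.5]
0 [-22.  66.] d [-0.2 -2.5]
```

```bash
python3 -m crank '[{"offset":[-0.012,-0.005,-0.004],"dr":[0,0,0]},{"offset":[-0.01,0,0],"dr":[0,0,0]},{"offset":[-0.009,0,0.004],"dr":[0,0,0]},{"offset":[-0.011,0,0.006],"dr":[0,0,0]},{"offset":[-0.010,0,0.007],"dr":[0,0,0]},{"offset":[-0.0095,0,0.008],"dr":[0,0,0]},{"offset":[0,0,0],"dr":[0,0,0]}]'
python3 - <<'E'
from h import *
st()
E
python3 -m crank '[{"offset":[-0.0086,0,0.009],"dr":[0,0,0]},{"offset":[-0.0077,0,0.0098],"dr":[0,0,0]},{"offset":[-0.0066,0,0.0105],"dr":[0,0,0]},{"offset":[0,0,0],"dr":[0,0,0]}]'
python3 - <<'E'
from h import *
st()
p,d=snapshot("side");crop(p,240,140,400,275,5,"pics/side3c.png")
E
```

```text
time: 4.25
tcp_pos: [0.5911, 0.0029, 0.1457]
tool_rot: [-3.136, -0.189, 0.007]
force: [-0.6, -0.3, -0.4]
grip_width: 0.004
t4.25 local mm [14.   1.7] z 145.7 F_ch [-0.61 -0.23] -0.39 yaw 6.90 q6 1.44 grip 0.004
time: 4.65
tcp_pos: [0.5685, 0.0003, 0.1161]
tool_rot: [-3.135, -0.189, 0.008]
force: [-0.5, 0.3, -0.2]
grip_width: 0.009
t4.65 local mm [-8.8  1.9] z 116.1 F_ch [-0.48  0.39] -0.2 yaw 6.90 q6 1.43 grip 0.009
```

View pics/side3c.png

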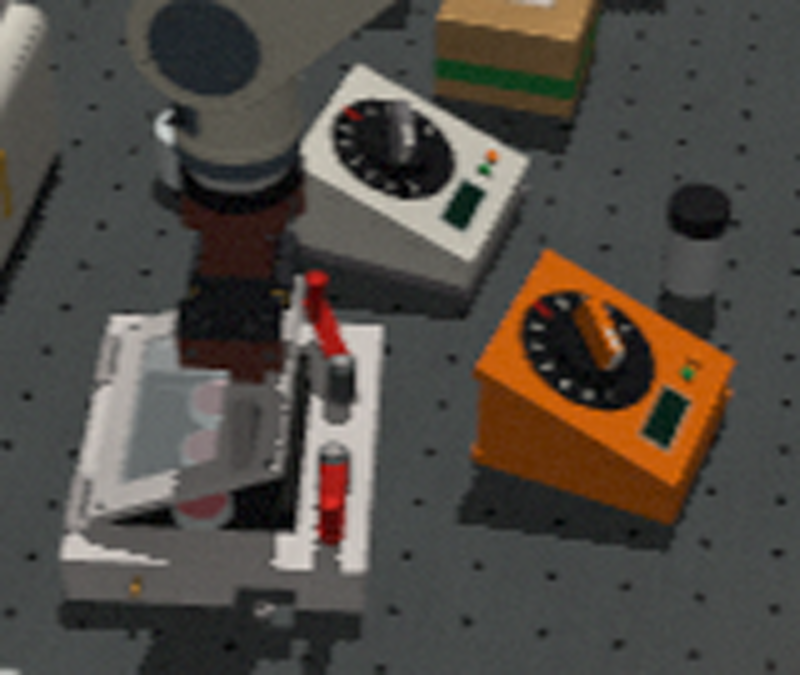

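The lid is tilted about 0.43 rad, with the fingers on its front border at crop (240,370). I lower it on.

```bash
python3 -m crank '[{"offset":[-0.003,0,0.007],"dr":[0,0,0]},{"offset":[-0.0037,0,0.0092],"dr":[0,0,0]},{"offset":[-0.0026,0,0.0083],"dr":[0,0,0]},{"offset":[-0.0018,0,0.007],"dr":[0,0,0]},{"offset":[-0.001,0,0.005],"dr":[0,0,0]},{"offset":[-0.0005,0,0.004],"dr":[0,0,0]},{"offset":[0,0,0],"dr":[0,0,0]}]'
python3 - <<'E'
from h import *
st()
E
python3 -m crank '[{"offset":[0,0,0.0025],"dr":[0,0,0]},{"offset":[0,0,0.0025],"dr":[0,0,0]},{"offset":[0,0,0],"dr":[0,0,0]}]'
python3 - <<'E'
from h import *
st()
E
```

```text
time: 5.4
tcp_pos: [0.5578, -0.0011, 0.0769]
tool_rot: [-3.136, -0.189, 0.003]
force: [0.9, -0.5, -0.3]
grip_width: 0.004
t5.40 local mm [-19.5   1.8] z 76.9 F_ch [ 0.82 -0.64] -0.32 yaw 6.91 q6 1.43 grip 0.004
time: 5.7
tcp_pos: [0.5584, -0.0012, 0.0725]
tool_rot: [-3.136, -0.189, 0.001]
force: [0.4, 1.1, 0.7]
grip_width: 0.004
t5.70 local mm [-18.9   1.7] z 72.5 F_ch [0.55 1.07] 0.66 yaw 6.91 q6 1.43 grip 0.004
```

```bash
for i in 1 2; do python3 -m crank '[{"offset":[0,0,0.0015],"dr":[0,0,0]},{"offset":[0,0,0.0015],"dr":[0,0,0]},{"offset":[0,0,0],"dr":[0,0,0]}]' >/dev/null; python3 -c "
from h import *
st()"; done
```

```text
t6.00 local mm [-18.8   1.7] z 69.9 F_ch [-1.75  0.29] 1.32 yaw 6.91 q6 1.43 grip 0.009
t6.30 local mm [-19.    1.7] z 67.1 F_ch [-3.27 -0.11] 6.23 yaw 6.91 q6 1.43 grip 0.004
```

```bash
python3 -m crank '[{"offset":[0,0,0.0015],"dr":[0,0,0]},{"offset":[0,0,0],"dr":[0,0,0]},{"offset":[0,0,0],"dr":[0,0,0]}]' >/dev/null; python3 -c "
from h import *
st()"; python3 -m crank '[{"offset":[0,0,-0.004],"dr":[0,0,0]},{"offset":[0,0,-0.02],"dr":[0,0,0]},{"offset":[0,0,-0.04],"dr":[0,0,0]},{"offset":[0,0,0],"dr":[0,0,0]}]' >/dev/null
python3 - <<'E'
from h import *
st()
for n in("side","top"):
    p,d=snapshot(n);cv2.imwrite(f"pics/{n}4.png",p);np.save(f"pics/{n}4d.npy",d)
p=cv2.imread("pics/side4.png");crop(p,240,140,400,275,5,"pics/side4c.png")
d=np.load("pics/side4d.npy");uv,X=cloud("side",d);l=(X[:,:2]-CT)@CR
# lid border height minus rim height
for a,b in((-.05,-.03),(-.03,0),(.06,.085)):
    for y0,y1 in((-.09,-.05),(.05,.09)):
        m=(l[:,0]>a)&(l[:,0]<b)&(l[:,1]>y0)&(l[:,1]<y1);print(a,y0,m.sum(),np.median(X[m,2]).round(4))
m=(l[:,0]<-.06)&(l[:,0]>-.09)&(abs(l[:,1])<.025);print("rim",np.median(X[m,2]))
E
```

```text
t6.60 local mm [-19.    1.6] z 66.3 F_ch [-5.65  1.32] 13.54 yaw 6.91 q6 1.43 grip 0.006
t7.00 local mm [-15.4   1.2] z 133.5 F_ch [-0.05  0.79] 0.28 yaw 6.91 q6 1.43 grip 0.001
-0.05 -0.09 73 0.0574
-0.05 0.05 428 0.4378
-0.03 -0.09 17 0.066
-0.03 0.05 586 0.4147
0.06 -0.09 56 0.0523
0.06 0.05 63 0.0523
rim 0.04121599660676489
```

View pics/side4c.png

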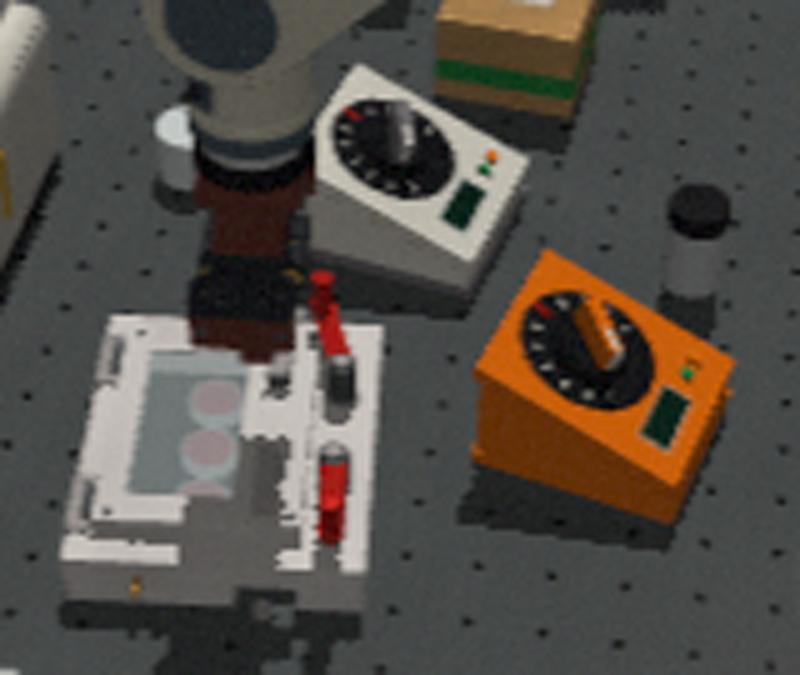

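View pics/top4.png

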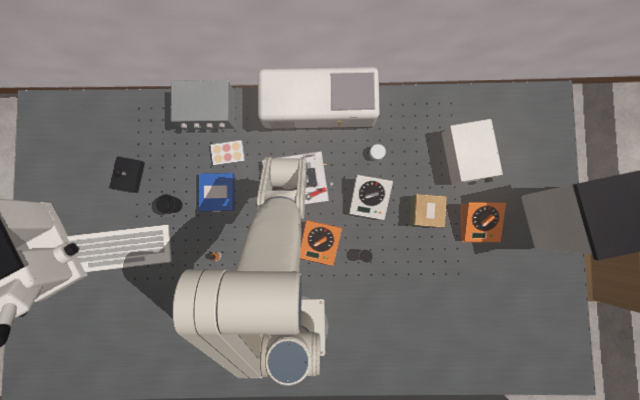

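The lid lies on its seal, with its front about 4 mm up. The left wing, at crop (333,500), and the right wing, at (325,300), are still swung out. Now I measure the thumb posts.

Run:
```python
from h import *
for n,k in(("top",0),("side",0),("side",4)):
    p=cv2.imread(f"pics/{n}{k}.png").astype(int);d=np.load(f"pics/{n}{k}d.npy")
    red=(p[...,2]>120)&(p[...,1]<90)&(p[...,0]<90)
    uv,X=cloud(n,d,red);l=(X[:,:2]-CT)@CR
    for s,nm in((1,"L"),(-1,"R")):
        m=(l[:,1]*s>.02)&(l[:,1]*s<.14)&(abs(l[:,0]+.06)<.06)
        Y=np.c_[l[m],X[m,2]]
        wm=(Y[:,2]>.066)&(Y[:,2]<.078);pm=Y[:,2]>.085
        v=Y[wm,:2]-[-.07,.044*s]; ang=np.arctan2((v[:,1]*s).mean(),v[:,0].mean())
        q=Y[pm,:2].mean(0) if pm.any() else np.nan*np.zeros(2)
        vv=q-[-.07,.044*s]
        print(n,k,nm,m.sum(),"wing ang",ang.round(3),"post",pm.sum(),(q*1000).round(1),"ang",np.arctan2(vv[1]*s,vv[0]).round(3),"r",np.hypot(*vv).round(3))
```

```text
top 0 L 52 wing ang 1.609 post 9 [-74.3 109. ] ang 1.637 r 0.065
top 0 R 53 wing ang 1.152 post 7 [ -48.2 -104.5] ang 1.225 r 0.064
side 0 L 52 wing ang 1.612 post 12 [-71.3 110.8] ang 1.59 r 0.067
side 0 R 44 wing ang 1.147 post 8 [ -45.3 -107.3] ang 1.199 r 0.068
side 4 L 52 wing ang 1.607 post 12 [-71.2 109.6] ang 1.589 r 0.066
side 4 R 48 wing ang 1.229 post 9 [ -48.7 -106.2] ang 1.241 r 0.066
```

```bash
python3 -m crank '[{"offset":[-0.0144,0.0292,-0.005],"dr":[0,0,0]},{"offset":[-0.0144,0.0292,0],"dr":[0,0,0]},{"offset":[-0.0144,0.0292,0],"dr":[0,0,0]},{"offset":[-0.0143,0.0292,0],"dr":[0,0,0]},{"offset":[0,0,0],"dr":[0,0,-7]},{"offset":[0,0,0],"dr":[0,0,-7]},{"offset":[0,0,0],"dr":[0,0,-6.9]},{"offset":[0,0,0],"dr":[0,0,0]}]' >/dev/null
python3 - <<'E'
from h import *
st()
p,d=snapshot("side");crop(p,240,140,400,275,5,"pics/side5c.png")
E
```

```text
t7.90 local mm [ -77.4 -114.8] z 133.0 F_ch [-0.05 -0.66] 0.06 yaw 27.85 q6 0.83 grip 0.005
```

View pics/side5c.png

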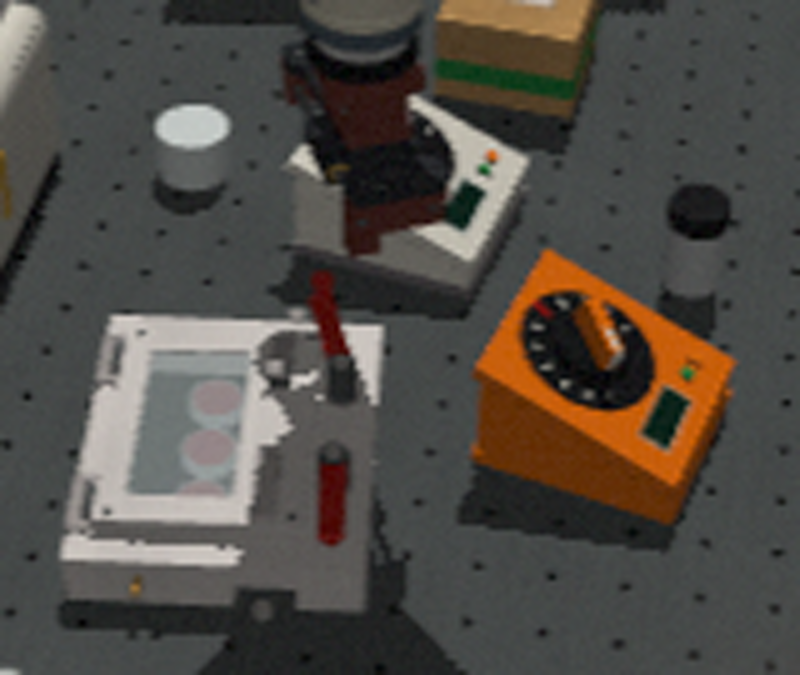

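The fingers hang at crop (360,240), on the outer (front) side of the right post at (320,280). I lower them and push along the arc.

```bash
python3 -m crank '[{"offset":[0,0,0.02],"dr":[0,0,0]},{"offset":[0,0,0.02],"dr":[0,0,0]},{"offset":[0.007,0,0],"dr":[0,0,0]},{"offset":[0.005,0,0],"dr":[0,0,0]},{"offset":[0,0,0],"dr":[0,0,0]}]' >/dev/null; python3 -c "
from h import *
st()"; python3 -m crank '[{"offset":[0.003,0,0],"dr":[0,0,0]},{"offset":[0.0058,0.0013,0],"dr":[0,0,-5]},{"offset":[0.0058,0.0013,0],"dr":[0,0,-5]},{"offset":[0,0,0],"dr":[0,0,0]}]' >/dev/null; python3 -c "
from h import *
st()
p,d=snapshot('side');crop(p,240,140,400,275,5,'pics/side6c.png')"
```

```text
t8.45 local mm [ -64.2 -110.6] z 94.9 F_ch [ 0.77 -0.12] -0.18 yaw 27.79 q6 0.84 grip 0.005
t8.85 local mm [ -49.9 -107.5] z 95.1 F_ch [ 0.25 -1.19] -0.31 yaw 37.85 q6 0.68 grip 0.009
```

View pics/side6c.png

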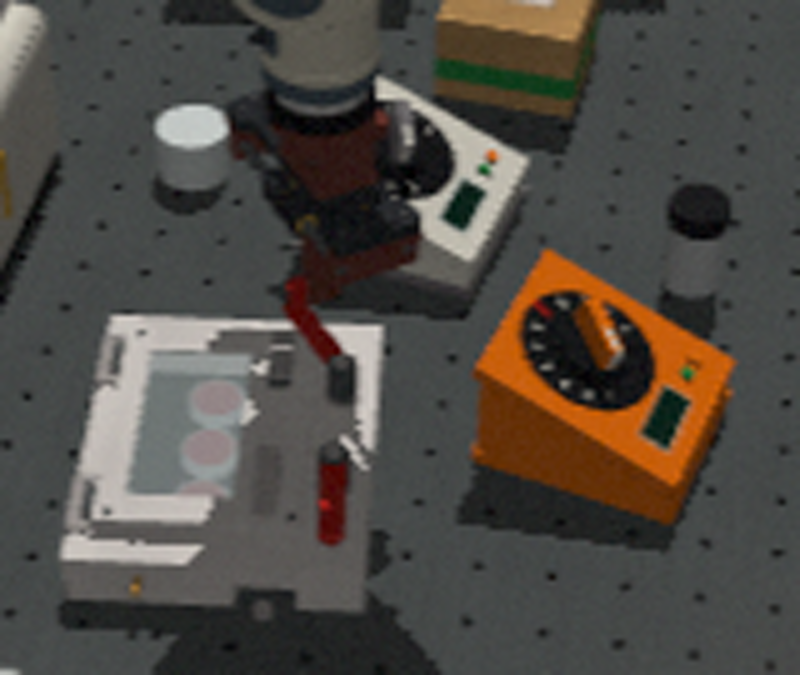

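```bash
cat >> h.py <<'E'
def but(s):
    x=st();l=CR.T@(x["tcp_pos"][:2]-CT)-np.array([-.07,.044*s]);r=np.hypot(*l);a=np.arctan2(l[1]*s,l[0])
    th=a-np.arctan2(.0175,np.sqrt(max(r*r-.0175**2,1e-9)));f=CR.T@x["force"][:2]
    pd=np.array([np.sin(th),-s*np.cos(th)]);M=R.from_rotvec(x["tool_rot"]).as_matrix();ty=np.degrees(np.arctan2(M[1,0],M[0,0])-CY)
    print("  th~%.3f r_post %.1f  push %.2f radial %.2f | tool x local yaw %.1f, push yaw %.1f"%(th,np.sqrt(r*r-.0175**2)*1e3,-f@pd,f@np.array([np.cos(th),s*np.sin(th)]),ty,np.degrees(np.arctan2(pd[1],pd[0]))))
E
python3 -m crank '[{"offset":[0.0058,0.0013,0],"dr":[0,0,-5]},{"offset":[0.0058,0.0013,0],"dr":[0,0,-5]},{"offset":[0,0,0],"dr":[0,0,0]}]' >/dev/null; python3 -c "
from h import *
but(-1)"; python3 -m crank '[{"offset":[0.0058,0.0013,0],"dr":[0,0,-5]},{"offset":[0,0,0],"dr":[0,0,0]}]' >/dev/null; python3 -c "
from h import *
but(-1)"
```

```text
t9.20 local mm [ -39.3 -103.3] z 94.8 F_ch [-0.07 -0.47] 0.5 yaw 47.74 q6 0.52 grip 0.004
  th~0.828 r_post 64.4  push 0.37 radial 0.30 | tool x local yaw 40.6, push yaw 42.6
t9.40 local mm [ -34.3 -100.5] z 94.6 F_ch [0.05 0.22] 0.66 yaw 52.67 q6 0.44 grip 0.006
  th~0.743 r_post 64.5  push -0.20 radial -0.11 | tool x local yaw 45.5, push yaw 47.4
```

```bash
python3 -m crank '[{"offset":[0.0058,0.0013,0],"dr":[0,0,-5]},{"offset":[0,0,0],"dr":[0,0,0]}]' >/dev/null; python3 -c "
from h import *
but(-1)
p,d=snapshot('side');crop(p,240,140,400,275,5,'pics/side7c.png')"
```

```text
t9.60 local mm [-29.6 -97.4] z 94.6 F_ch [-0.59 -0.15] 0.2 yaw 57.64 q6 0.37 grip 0.006
  th~0.659 r_post 64.7  push 0.48 radial -0.38 | tool x local yaw 50.5, push yaw 52.2
```

View pics/side7c.png

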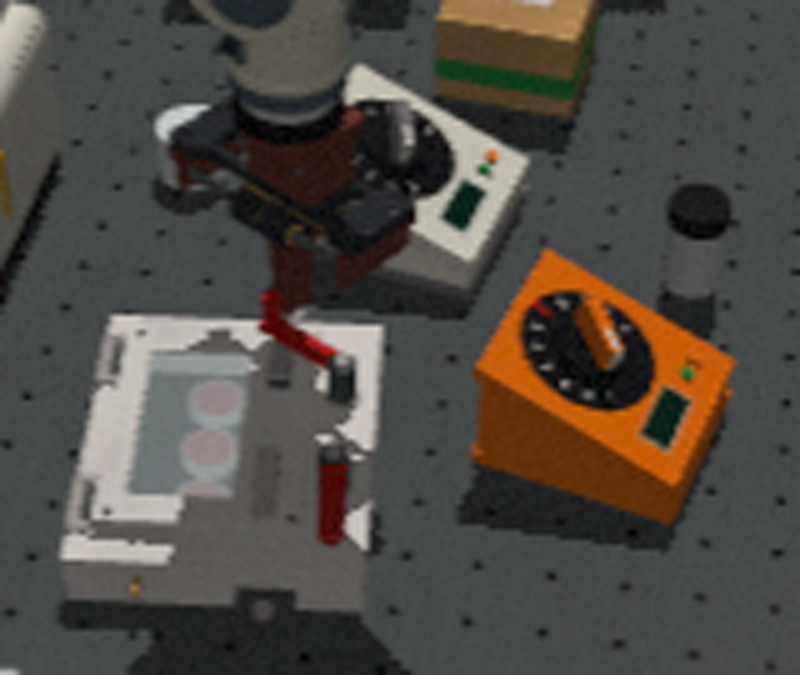

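The right wing is following the finger, with its post at crop (270,300). I continue in smaller steps and watch the force.

```bash
for i in 1 2 3; do python3 -m crank '[{"offset":[0.0035,0.0008,0],"dr":[0,0,-3]},{"offset":[0,0,0],"dr":[0,0,0]}]' >/dev/null; python3 -c "
from h import *
but(-1)"; done
```

```text
t9.85 local mm [-26.8 -95.3] z 94.5 F_ch [-0.63 -0.44] -0.47 yaw 60.61 q6 0.32 grip 0.005
  th~0.607 r_post 64.7  push 0.72 radial -0.27 | tool x local yaw 53.5, push yaw 55.2
t10.05 local mm [-24.  -92.8] z 94.5 F_ch [-0.84 -0.09] -0.35 yaw 63.62 q6 0.27 grip 0.009
  th~0.551 r_post 64.8  push 0.52 radial -0.67 | tool x local yaw 56.5, push yaw 58.4
t10.25 local mm [-21.3 -90.3] z 94.4 F_ch [-0.15 -0.79] -0.3 yaw 66.63 q6 0.22 grip 0.007
  th~0.497 r_post 64.8  push 0.77 radial 0.25 | tool x local yaw 59.5, push yaw 61.5
```

```bash
python3 -m crank '[{"offset":[0.0035,0.0008,0],"dr":[0,0,-3]},{"offset":[0,0,0],"dr":[0,0,0]}]' >/dev/null; python3 -c "
from h import *
but(-1)";python3 -m crank '[{"offset":[0.0035,0.0008,0],"dr":[0,0,-3]},{"offset":[0,0,0],"dr":[0,0,0]}]' >/dev/null; python3 -c "
from h import *
but(-1)
p,d=snapshot('side');crop(p,240,140,400,275,5,'pics/side8c.png')"
```

```text
t10.45 local mm [-19.1 -87.8] z 94.5 F_ch [-1.53 -1.74] 2.06 yaw 69.66 q6 0.18 grip 0.003
  th~0.448 r_post 64.8  push 2.22 radial -0.62 | tool x local yaw 62.5, push yaw 64.4
t10.65 local mm [-17.1 -85.4] z 94.5 F_ch [-3.22 -3.09] 3.17 yaw 72.67 q6 0.13 grip 0.003
  th~0.400 r_post 64.8  push 4.10 radial -1.76 | tool x local yaw 65.6, push yaw 67.1
```

View pics/side8c.png

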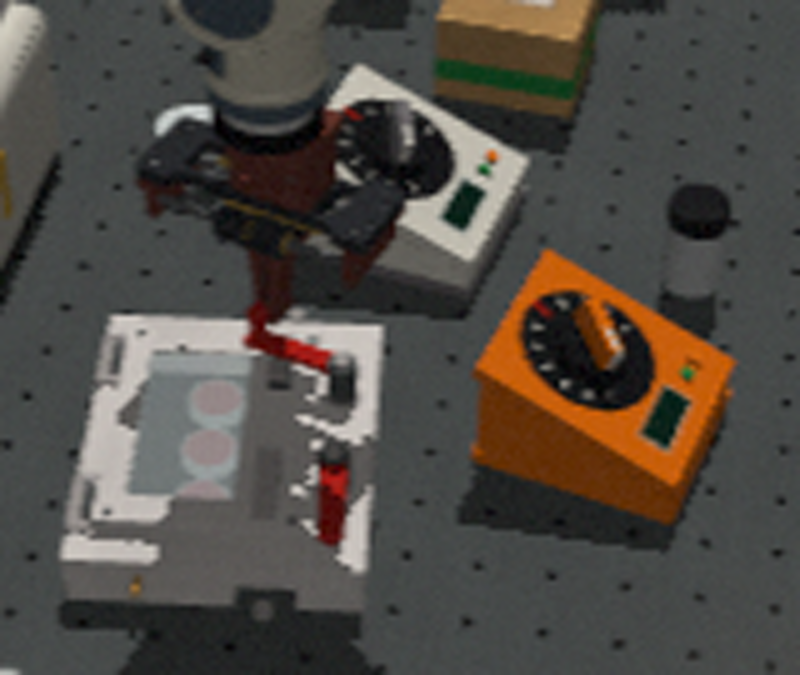

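Resistance begins at θ≈0.45. I continue in finer steps.

```bash
python3 -m crank '[{"offset":[0.0023,0.0006,0],"dr":[0,0,-2]},{"offset":[0,0,0],"dr":[0,0,0]}]' >/dev/null; python3 -c "
from h import *
but(-1)";python3 -m crank '[{"offset":[0.0023,0.0006,0],"dr":[0,0,-2]},{"offset":[0,0,0],"dr":[0,0,0]}]' >/dev/null; python3 -c "
from h import *
but(-1)"; python3 -m crank '[{"offset":[0.0017,0.0005,0],"dr":[0,0,-1.5]},{"offset":[0,0,0],"dr":[0,0,0]}]' >/dev/null; python3 -c "
from h import *
but(-1)"
```

```text
t10.90 local mm [-15.8 -83.8] z 94.6 F_ch [-4.44 -5.48] 3.99 yaw 74.68 q6 0.10 grip 0.006
  th~0.370 r_post 64.9  push 6.72 radial -2.15 | tool x local yaw 67.6, push yaw 68.8
t11.10 local mm [-14.6 -82.1] z 94.6 F_ch [-5.87 -5.61] 4.81 yaw 76.68 q6 0.07 grip 0.007
  th~0.340 r_post 64.9  push 7.24 radial -3.66 | tool x local yaw 69.6, push yaw 70.5
t11.30 local mm [-13.9 -81.2] z 94.6 F_ch [-7.98 -9.79] 6.67 yaw 78.19 q6 0.05 grip 0.003
  th~0.322 r_post 65.0  push 11.82 radial -4.47 | tool x local yaw 71.1, push yaw 71.5
```

```bash
python3 -m crank '[{"offset":[0.0006,0.0001,0],"dr":[0,0,-0.5]},{"offset":[0,0,0],"dr":[0,0,0]},{"offset":[0,0,0],"dr":[0,0,0]}]' >/dev/null; python3 -c "
from h import *
but(-1)"
```

```text
t11.60 local mm [-13.7 -81. ] z 94.7 F_ch [ -7.44 -12.14] 7.32 yaw 78.65 q6 0.04 grip 0.004
  th~0.319 r_post 65.0  push 13.86 radial -3.26 | tool x local yaw 71.5, push yaw 71.7
```

```bash
python3 -m crank '[{"offset":[-0.003,0,0],"dr":[0,0,0]},{"offset":[-0.015,0,0],"dr":[0,0,0]},{"offset":[0,0,-0.03],"dr":[0,0,0]},{"offset":[0,0,-0.03],"dr":[0,0,0]},{"offset":[0,0,0],"dr":[0,0,-8.5]},{"offset":[0,0,0],"dr":[0,0,-8.5]},{"offset":[0,0,0],"dr":[0,0,-8.5]},{"offset":[0,0,0],"dr":[0,0,-8.5]},{"offset":[0,0,0],"dr":[0,0,-8.5]},{"offset":[0,0,0],"dr":[0,0,-8.5]},{"offset":[0,0,0],"dr":[0,0,-8.5]},{"offset":[0,0,0],"dr":[0,0,-8.5]}]' >/dev/null;  python3 -m crank '[{"offset":[0,0,0],"dr":[0,0,-8.5]},{"offset":[0,0,0],"dr":[0,0,-8.5]},{"offset":[0,0,0],"dr":[0,0,-8.5]},{"offset":[0,0,0],"dr":[0,0,-8.5]},{"offset":[0,0,0],"dr":[0,0,-8.2]},{"offset":[0,0,0],"dr":[0,0,0]}]' >/dev/null; python3 -c "
from h import *
st()
p,d=snapshot('side');crop(p,240,140,400,275,5,'pics/side9c.png')"
```

```text
t13.40 local mm [-18.  -96.7] z 154.3 F_ch [-0.3  -0.61] 0.16 yaw -171.02 q6 -1.92 grip 0.006
```

View pics/side9c.png

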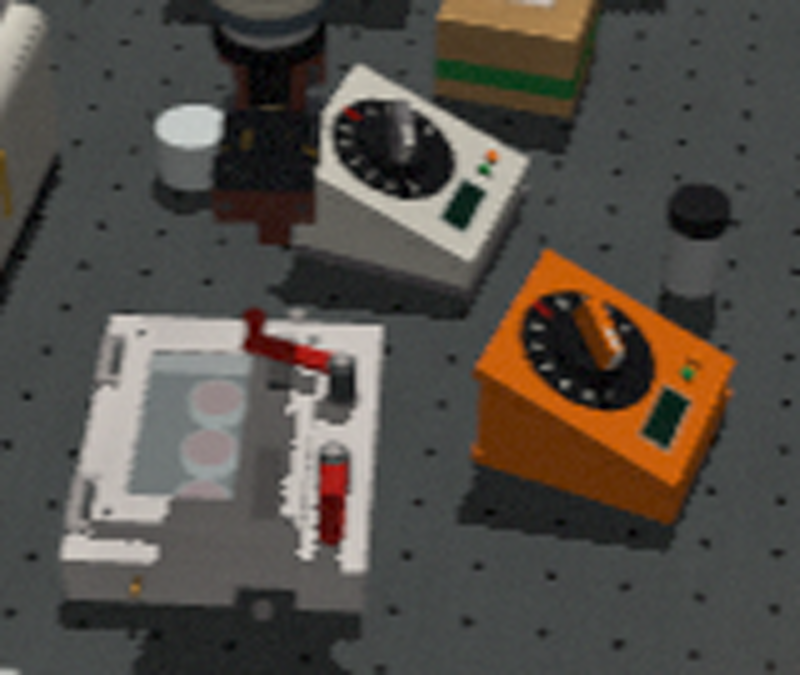

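The right turnbutton stayed in at crop (255,320)–(330,360). Now I go to the left one.

```bash
python3 -m crank '[{"offset":[0.0129,0.0347,0],"dr":[0,0,0]},{"offset":[0.0129,0.0347,0],"dr":[0,0,0]},{"offset":[0.0129,0.0347,0],"dr":[0,0,0]},{"offset":[0.0129,0.0347,0],"dr":[0,0,0]},{"offset":[0.0129,0.0347,0],"dr":[0,0,0]},{"offset":[0.0129,0.0347,0],"dr":[0,0,0]},{"offset":[0,0,0],"dr":[0,0,0]},{"offset":[0,0,0],"dr":[0,0,0]}]' >/dev/null
python3 - <<'E'
from h import *
st()
p,d=snapshot('side');crop(p,240,140,400,275,5,'pics/side10c.png')
E
```

```text
t14.25 local mm [-102.1  109.7] z 154.6 F_ch [0.11 0.46] -0.33 yaw -171.06 q6 -1.55 grip 0.003
```

View pics/side10c.png

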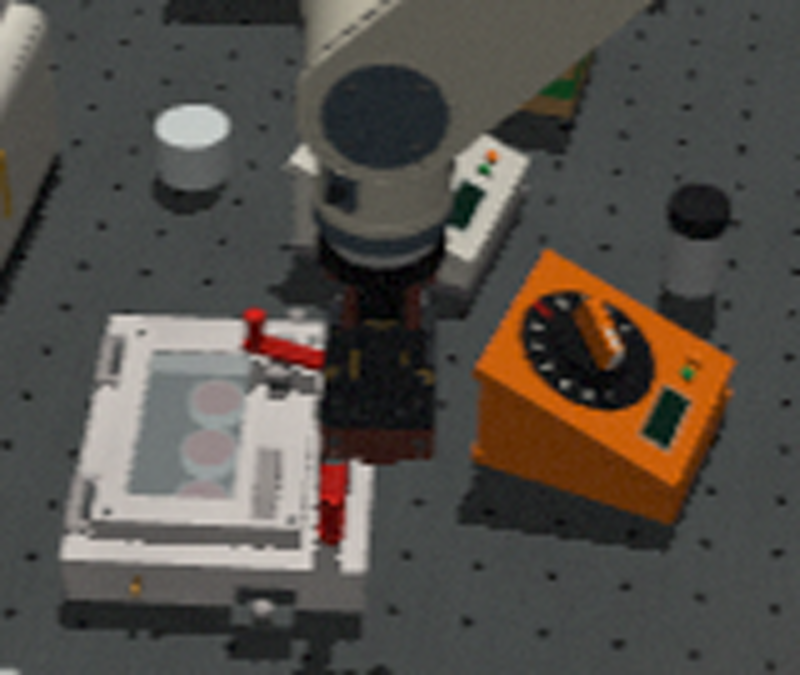

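Run:
```python
from h import *
s=arm.read_state();M=R.from_rotvec(s["tool_rot"]).as_matrix();print(M.round(3))
for k in(.014,-.02,-.06): 
    print((proj("side",s["tcp_pos"]+M[:,2]*k)-[240,140])*5)
p,d=snapshot('side');cv2.imwrite("pics/side11.png",p);crop(p,280,180,350,260,8,'pics/side11c.png')
```

```text
[[-0.988 -0.155  0.001]
 [-0.155  0.988  0.   ]
 [-0.001 -0.    -1.   ]]
[[375.77531306 452.42156864]]
[[376.41271168 413.78003919]]
[[377.19101372 366.59930109]]
```

View pics/side11c.png

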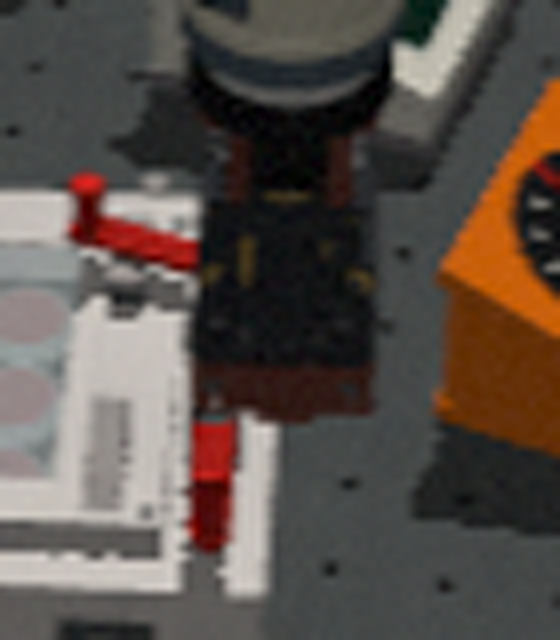

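The projected fingertip, at 5× crop (376,452), sits under the gripper body from this camera's view, in front of the left post at (333,540). I descend and make contact.

```bash
python3 -m crank '[{"offset":[0,0,0.02],"dr":[0,0,0]},{"offset":[0,0,0.02],"dr":[0,0,0]},{"offset":[0,0,0.02],"dr":[0,0,0]},{"offset":[-0.006,0,0],"dr":[0,0,0]},{"offset":[-0.005,0,0],"dr":[0,0,0]},{"offset":[0,0,0],"dr":[0,0,0]}]' >/dev/null; python3 -c "
from h import *
but(1)"
```

```text
t14.95 local mm [-89.4 109.2] z 95.2 F_ch [-0.04  0.71] 0.15 yaw -171.06 q6 -1.55 grip 0.008
  th~1.600 r_post 65.7  push 0.02 radial 0.71 | tool x local yaw -178.2, push yaw 1.7
```

```bash
python3 -m crank '[{"offset":[-0.0058,0.0013,0],"dr":[0,0,5]},{"offset":[-0.0058,0.0013,0],"dr":[0,0,5]},{"offset":[-0.0058,0.0013,0],"dr":[0,0,5]},{"offset":[-0.0058,0.0013,0],"dr":[0,0,5]},{"offset":[-0.0058,0.0013,0],"dr":[0,0,5]},{"offset":[-0.0058,0.0013,0],"dr":[0,0,5]},{"offset":[0,0,0],"dr":[0,0,0]}]' >/dev/null; python3 -c "
from h import *
but(1)
p,d=snapshot('side');crop(p,240,140,400,275,5,'pics/side12c.png')"
```

```text
t15.65 local mm [-54.7 110.8] z 95.4 F_ch [ 0.38 -0.13] 0.29 yaw 158.94 q6 -1.03 grip 0.007
  th~1.087 r_post 66.2  push -0.40 radial 0.07 | tool x local yaw 151.8, push yaw -27.7
```

View pics/side12c.png

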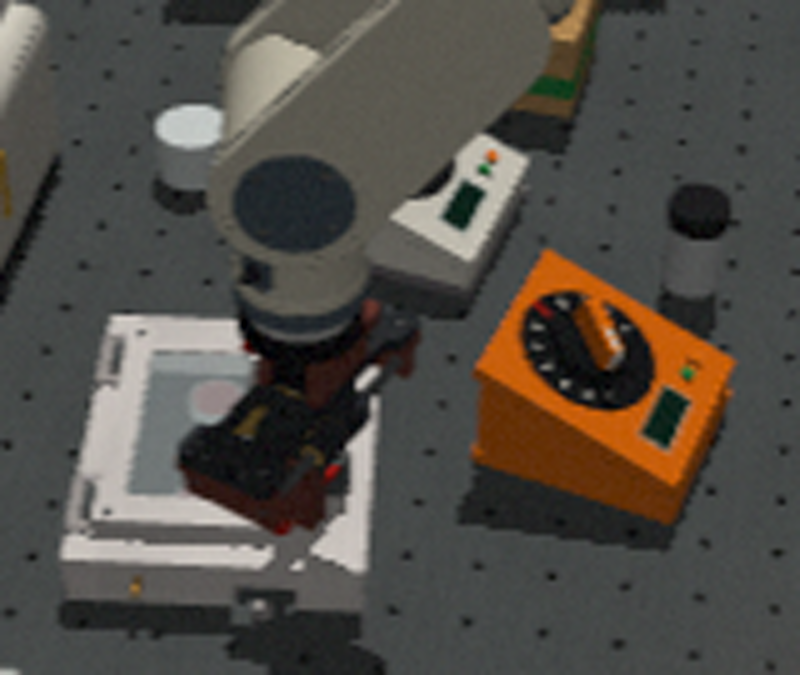

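The left post is visible at crop (283,528), just ahead of the finger, so it is moving. I continue.

```bash
python3 -m crank '[{"offset":[-0.0058,0.0013,0],"dr":[0,0,5]},{"offset":[-0.0058,0.0013,0],"dr":[0,0,5]},{"offset":[0,0,0],"dr":[0,0,0]}]' >/dev/null; python3 -c "
from h import *
but(1)"; python3 -m crank '[{"offset":[-0.0058,0.0013,0],"dr":[0,0,5]},{"offset":[0,0,0],"dr":[0,0,0]}]' >/dev/null; python3 -c "
from h import *
but(1)"; python3 -m crank '[{"offset":[-0.0058,0.0013,0],"dr":[0,0,5]},{"offset":[0,0,0],"dr":[0,0,0]}]' >/dev/null; python3 -c "
from h import *
but(1)"
```

```text
t16.00 local mm [-44.2 107.1] z 94.9 F_ch [-0.98  0.48] -0.23 yaw 149.07 q6 -0.86 grip 0.005
  th~0.922 r_post 65.9  push 1.07 radial -0.21 | tool x local yaw 141.9, push yaw -37.2
t16.20 local mm [-39.1 104.5] z 94.7 F_ch [-0.09  0.83] 0.48 yaw 144.14 q6 -0.78 grip 0.001
  th~0.838 r_post 65.7  push 0.63 radial 0.56 | tool x local yaw 137.0, push yaw -42.0
t16.40 local mm [-34.  101.6] z 94.6 F_ch [-0.6  -0.35] -0.47 yaw 139.18 q6 -0.70 grip 0.004
  th~0.751 r_post 65.6  push 0.16 radial -0.67 | tool x local yaw 132.1, push yaw -46.9
```

```bash
python3 -m crank '[{"offset":[-0.0058,0.0013,0],"dr":[0,0,5]},{"offset":[-0.0035,0.0008,0],"dr":[0,0,3]},{"offset":[0,0,0],"dr":[0,0,0]}]' >/dev/null; python3 -c "
from h import *
but(1)"; python3 -m crank '[{"offset":[-0.0035,0.0008,0],"dr":[0,0,3]},{"offset":[0,0,0],"dr":[0,0,0]}]' >/dev/null; python3 -c "
from h import *
but(1)"; python3 -m crank '[{"offset":[-0.0035,0.0008,0],"dr":[0,0,3]},{"offset":[0,0,0],"dr":[0,0,0]}]' >/dev/null; python3 -c "
from h import *
but(1)"
```

```text
t16.70 local mm [-26.6  95.8] z 94.5 F_ch [ 0.26 -0.06] 0.63 yaw 131.23 q6 -0.57 grip 0.004
  th~0.612 r_post 65.3  push -0.20 radial 0.18 | tool x local yaw 124.1, push yaw -54.9
t16.90 local mm [-24.2  93.4] z 94.4 F_ch [0.39 0.36] 0.16 yaw 128.22 q6 -0.53 grip 0.009
  th~0.561 r_post 65.1  push 0.10 radial 0.52 | tool x local yaw 121.1, push yaw -57.9
t17.10 local mm [-21.7  90.8] z 94.4 F_ch [-0.51  0.49] -0.48 yaw 125.19 q6 -0.48 grip -0.001
  th~0.506 r_post 65.0  push 0.68 radial -0.21 | tool x local yaw 118.1, push yaw -61.0
```

```bash
python3 -m crank '[{"offset":[-0.0035,0.0008,0],"dr":[0,0,3]},{"offset":[0,0,0],"dr":[0,0,0]}]' >/dev/null; python3 -c "
from h import *
but(1)"; python3 -m crank '[{"offset":[-0.0035,0.0008,0],"dr":[0,0,3]},{"offset":[0,0,0],"dr":[0,0,0]}]' >/dev/null; python3 -c "
from h import *
but(1)"; python3 -m crank '[{"offset":[-0.0023,0.0006,0],"dr":[0,0,2]},{"offset":[0,0,0],"dr":[0,0,0]}]' >/dev/null; python3 -c "
from h import *
but(1)
p,d=snapshot('side');crop(p,240,140,400,275,5,'pics/side13c.png')"
```

```text
t17.30 local mm [-19.3  88.1] z 94.3 F_ch [0.59 0.89] 0.84 yaw 122.18 q6 -0.43 grip 0.005
  th~0.452 r_post 64.9  push 0.54 radial 0.92 | tool x local yaw 115.1, push yaw -64.1
t17.50 local mm [-17.1  85.2] z 94.4 F_ch [0.07 0.34] 1.04 yaw 119.16 q6 -0.38 grip 0.004
  th~0.398 r_post 64.8  push 0.29 radial 0.20 | tool x local yaw 112.0, push yaw -67.2
t17.70 local mm [-15.7  83.4] z 94.3 F_ch [-0.02  1.02] 0.59 yaw 117.17 q6 -0.35 grip 0.002
  th~0.363 r_post 64.7  push 0.96 radial 0.35 | tool x local yaw 110.0, push yaw -69.2
```

View pics/side13c.png

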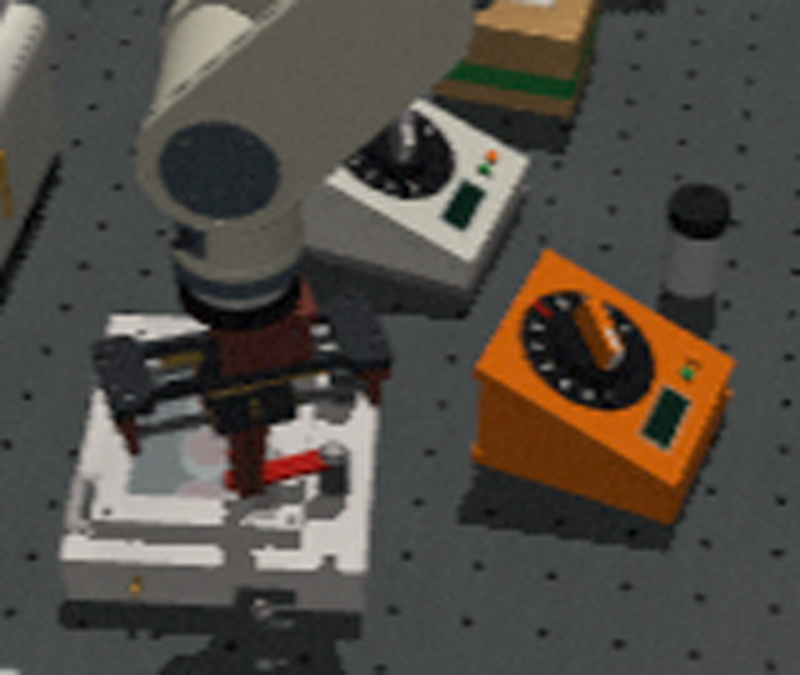

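```bash
python3 -m crank '[{"offset":[-0.0035,0.0008,0],"dr":[0,0,3]},{"offset":[0,0,0],"dr":[0,0,0]}]' >/dev/null; python3 -c "
from h import *
but(1)"; python3 -m crank '[{"offset":[-0.0029,0.0008,0],"dr":[0,0,2.5]},{"offset":[0,0,0],"dr":[0,0,0]}]' >/dev/null; python3 -c "
from h import *
but(1)"; python3 -m crank '[{"offset":[-0.0029,0.0008,0],"dr":[0,0,2.5]},{"offset":[0,0,0],"dr":[0,0,0]}]' >/dev/null; python3 -c "
from h import *
but(1)"
```

```text
t17.95 local mm [-13.6  80.3] z 94.4 F_ch [0.61 0.02] -0.02 yaw 114.11 q6 -0.30 grip 0.006
  th~0.308 r_post 64.7  push -0.17 radial 0.59 | tool x local yaw 107.0, push yaw -72.4
t18.15 local mm [-12.1  77.7] z 94.3 F_ch [ 0.37 -0.02] -0.13 yaw 111.62 q6 -0.26 grip 0.004
  th~0.264 r_post 64.7  push -0.12 radial 0.35 | tool x local yaw 104.5, push yaw -74.9
t18.35 local mm [-10.6  75.2] z 94.4 F_ch [0.01 0.82] 0.13 yaw 109.13 q6 -0.23 grip 0.007
  th~0.220 r_post 64.8  push 0.80 radial 0.18 | tool x local yaw 102.0, push yaw -77.4
```

```bash
python3 -m crank '[{"offset":[-0.0029,0.0008,0],"dr":[0,0,2.5]},{"offset":[0,0,0],"dr":[0,0,0]}]' >/dev/null; python3 -c "
from h import *
but(1)"; python3 -m crank '[{"offset":[-0.0029,0.0008,0],"dr":[0,0,2.5]},{"offset":[0,0,0],"dr":[0,0,0]}]' >/dev/null; python3 -c "
from h import *
but(1)
p,d=snapshot('side');crop(p,270,200,320,255,12,'pics/side14c.png')"
```

```text
t18.55 local mm [-9.3 72.6] z 94.4 F_ch [-0.53  1.58] 1.61 yaw 106.62 q6 -0.19 grip 0.007
  th~0.177 r_post 64.8  push 1.65 radial -0.24 | tool x local yaw 99.5, push yaw -79.9
t18.75 local mm [-8.1 70.1] z 94.5 F_ch [-1.44  3.4 ] 2.68 yaw 104.12 q6 -0.15 grip 0.006
  th~0.136 r_post 64.9  push 3.56 radial -0.97 | tool x local yaw 97.0, push yaw -82.2
```

View pics/side14c.png

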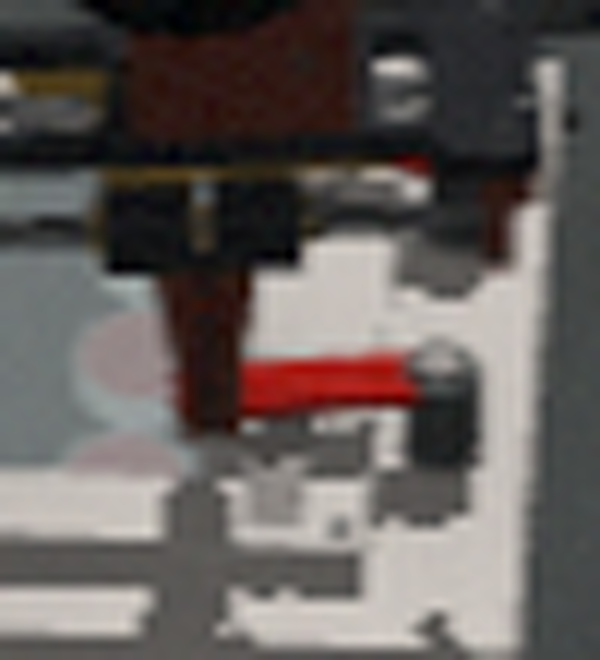

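The left wing lies near θ≈0.14 and resistance has begun. I use fine steps from here.

```bash
python3 -m crank '[{"offset":[-0.0023,0.0006,0],"dr":[0,0,2]},{"offset":[0,0,0],"dr":[0,0,0]}]' >/dev/null; python3 -c "
from h import *
but(1)"; python3 -m crank '[{"offset":[-0.0023,0.0006,0],"dr":[0,0,2]},{"offset":[0,0,0],"dr":[0,0,0]}]' >/dev/null; python3 -c "
from h import *
but(1)";  python3 -m crank '[{"offset":[-0.0017,0.0005,0],"dr":[0,0,1.5]},{"offset":[0,0,0],"dr":[0,0,0]}]' >/dev/null; python3 -c "
from h import *
but(1)"
```

```text
t19.00 local mm [-7.3 68.3] z 94.5 F_ch [-2.41  5.62] 3.62 yaw 102.09 q6 -0.12 grip 0.005
  th~0.106 r_post 65.0  push 5.85 radial -1.80 | tool x local yaw 95.0, push yaw -83.9
t19.20 local mm [-6.5 66.5] z 94.7 F_ch [-2.87  7.59] 4.79 yaw 100.09 q6 -0.08 grip 0.006
  th~0.078 r_post 65.1  push 7.79 radial -2.27 | tool x local yaw 93.0, push yaw -85.6
t19.40 local mm [-6.  65.5] z 94.7 F_ch [-2.91 12.07] 5.88 yaw 98.58 q6 -0.06 grip 0.004
  th~0.062 r_post 65.2  push 12.23 radial -2.16 | tool x local yaw 91.5, push yaw -86.5
```

```bash
python3 -m crank '[{"offset":[-0.0006,0.0001,0],"dr":[0,0,0.5]},{"offset":[0,0,0],"dr":[0,0,0]},{"offset":[0,0,0],"dr":[0,0,0]}]' >/dev/null; python3 -c "
from h import *
but(1)"
```

```text
t19.70 local mm [-5.9 65.3] z 94.7 F_ch [-3.09 14.41] 5.63 yaw 98.12 q6 -0.05 grip 0.003
  th~0.058 r_post 65.2  push 14.57 radial -2.24 | tool x local yaw 91.0, push yaw -86.7
```

```bash
python3 -m crank '[{"offset":[0.003,0,0],"dr":[0,0,0]},{"offset":[0.012,0,0],"dr":[0,0,0]},{"offset":[0,0,-0.022],"dr":[0,0,0]},{"offset":[0,0,-0.022],"dr":[0,0,0]},{"offset":[0,0,0],"dr":[0,0,6.3]},{"offset":[0,0,0],"dr":[0,0,6.3]},{"offset":[0,0,0],"dr":[0,0,6.4]},{"offset":[-0.0425,0.011,0],"dr":[0,0,0]},{"offset":[-0.0425,0.011,0],"dr":[0,0,0]},{"offset":[-0.0425,0.011,0],"dr":[0,0,0]},{"offset":[-0.0425,0.011,0],"dr":[0,0,0]},{"offset":[0,0,0],"dr":[0,0,0]}]' >/dev/null;  python3 -c "
from h import *
but(-1)
p,d=snapshot('side');np.save('pics/side15d.npy',d);cv2.imwrite('pics/side15.png',p);crop(p,240,140,400,275,5,'pics/side15c.png')
red=(p[...,2]>90)&(p[...,1]<60)&(p[...,0]<60)
uv,X=cloud('side',d,red);l=(X[:,:2]-CT)@CR
for s in(1,-1):
    m=(l[:,1]*s>.02)&(l[:,1]*s<.14)&(abs(l[:,0]+.04)<.06)&(X[:,2]>.066)&(X[:,2]<.078)
    v=l[m]-[-.07,.044*s];print(s,m.sum(),np.arctan2(v[:,1].mean()*s,v[:,0].mean()))
for a,b,y0,y1 in((-.05,-.045,-.02,.02),(-.045,-.02,-.02,.02),(.06,.085,-.09,-.05),(.06,.085,.05,.09),(-.09,-.075,-.02,.02)):
    m=(l[:,0]>a)&(l[:,0]<b)
uv,X=cloud('side',d);l=(X[:,:2]-CT)@CR
for a,b,y0,y1 in((-.05,-.045,-.02,.02),(-.045,-.02,-.02,.02),(-.03,-.01,-.02,.02),(.06,.085,-.09,-.05),(.06,.085,.05,.09),(-.09,-.075,-.02,.02)):
    m=(l[:,0]>a)&(l[:,0]<b)&(l[:,1]>y0)&(l[:,1]<y1);print(a,b,y0,m.sum(),np.median(X[m,2]).round(4))
"
```

```text
t20.90 local mm [ -16.7 -101.5] z 138.5 F_ch [ 0.26 -0.86] -0.19 yaw 78.83 q6 -0.00 grip 0.006
  th~0.598 r_post 76.4  push 0.56 radial 0.70 | tool x local yaw 71.7, push yaw 55.7
1 10 0.24219719114888755
-1 39 0.23132195186370913
-0.05 -0.045 -0.02 12 0.0522
-0.045 -0.02 -0.02 53 0.0527
-0.03 -0.01 -0.02 43 0.0522
0.06 0.085 -0.09 60 0.0526
0.06 0.085 0.05 65 0.0527
-0.09 -0.075 -0.02 217 0.5039
```

View pics/side15c.png

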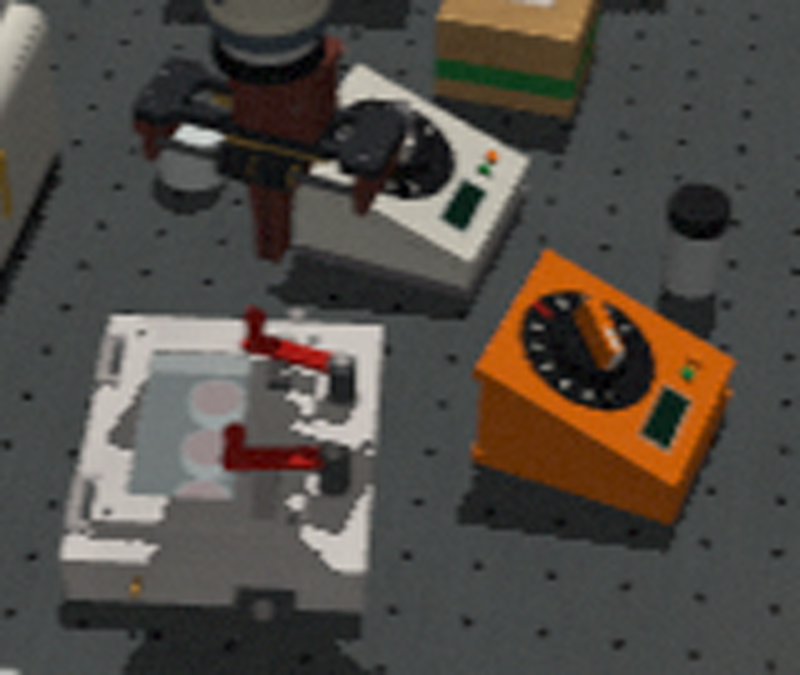

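Both wings lie in over the lid, with posts at crop (255,320) and (233,435), and the lid reads shut (front at 52 mm). I re-feel the right button, since clamping the left may have unloaded it.

```bash
python3 -m crank '[{"offset":[0,-0.0025,0.022],"dr":[0,0,0]},{"offset":[0,0,0.022],"dr":[0,0,0]},{"offset":[0.01,0,0],"dr":[0,0,0]},{"offset":[0.008,0,0],"dr":[0,0,0]},{"offset":[0,0,0],"dr":[0,0,0]}]' >/dev/null;  python3 -c "
from h import *
but(-1)"; python3 -m crank '[{"offset":[0.0015,0,0],"dr":[0,0,0]},{"offset":[0,0,0],"dr":[0,0,0]}]' >/dev/null;  python3 -c "
from h import *
but(-1)"; python3 -m crank '[{"offset":[0.0015,0,0],"dr":[0,0,0]},{"offset":[0,0,0],"dr":[0,0,0]}]' >/dev/null;  python3 -c "
from h import *
but(-1)"
```

```text
t21.45 local mm [-13.7 -77.8] z 94.6 F_ch [-0.44 -0.14] 0.38 yaw 79.15 q6 0.03 grip 0.005
  th~0.271 r_post 63.3  push 0.25 radial -0.39 | tool x local yaw 72.0, push yaw 74.5
t21.65 local mm [-12.9 -77.1] z 95.1 F_ch [-1.89 -1.25] -1.57 yaw 79.09 q6 0.03 grip 0.003
  th~0.258 r_post 63.7  push 1.69 radial -1.51 | tool x local yaw 72.0, push yaw 75.2
t21.85 local mm [-12.7 -76.7] z 95.0 F_ch [-5.   -5.52] -0.04 yaw 79.07 q6 0.04 grip 0.007
  th~0.250 r_post 63.6  push 6.59 radial -3.47 | tool x local yaw 71.9, push yaw 75.7
```

```bash
python3 -m crank '[{"offset":[0.0012,0.0003,0],"dr":[0,0,-1]},{"offset":[0,0,0],"dr":[0,0,0]}]' >/dev/null;  python3 -c "
from h import *
but(-1)"; python3 -m crank '[{"offset":[0.0012,0.0003,0],"dr":[0,0,-1]},{"offset":[0,0,0],"dr":[0,0,0]}]' >/dev/null;  python3 -c "
from h import *
but(-1)"
```

```text
t22.05 local mm [-12.4 -76.5] z 95.0 F_ch [-5.56 -9.71] 0.04 yaw 80.11 q6 0.02 grip 0.005
  th~0.245 r_post 63.8  push 10.77 radial -3.03 | tool x local yaw 73.0, push yaw 75.9
t22.25 local mm [-12.1 -76.2] z 95.0 F_ch [ -7.44 -14.9 ] 0.45 yaw 81.12 q6 0.01 grip 0.007
  th~0.241 r_post 64.0  push 16.25 radial -3.68 | tool x local yaw 74.0, push yaw 76.2
```

```bash
python3 -m crank '[{"offset":[-0.003,0,0],"dr":[0,0,0]},{"offset":[-0.013,0,0],"dr":[0,0,0]},{"offset":[0,0,-0.022],"dr":[0,0,0]},{"offset":[0,0,-0.022],"dr":[0,0,0]},{"offset":[0,0,0],"dr":[0,0,-8.5]},{"offset":[0,0,0],"dr":[0,0,-8.5]},{"offset":[0.0436,0.0034,0],"dr":[0,0,0]},{"offset":[0.0436,0.0034,0],"dr":[0,0,0]},{"offset":[0.0436,0.0034,0],"dr":[0,0,0]},{"offset":[0.0436,0.0034,0],"dr":[0,0,0]},{"offset":[0,0,0],"dr":[0,0,0]},{"offset":[0,0,0],"dr":[0,0,0]}]' >/dev/null;  python3 -c "
from h import *
but(1)"
```

```text
t23.45 local mm [-4.4 85.7] z 138.9 F_ch [ 0.65 -0.17] -0.47 yaw 98.16 q6 -0.02 grip 0.007
  th~0.339 r_post 75.8  push -0.38 radial 0.56 | tool x local yaw 91.0, push yaw -70.6
```

```bash
python3 -m crank '[{"offset":[0,0,0.022],"dr":[0,0,0]},{"offset":[0,0,0.022],"dr":[0,0,0]},{"offset":[-0.008,0,0],"dr":[0,0,0]},{"offset":[-0.006,-0.001,0],"dr":[0,0,0]},{"offset":[0,0,0],"dr":[0,0,0]}]' >/dev/null;  python3 -c "
from h import *
but(1)"; python3 -m crank '[{"offset":[-0.003,0,0],"dr":[0,0,0]},{"offset":[0,0,0],"dr":[0,0,0]}]' >/dev/null;  python3 -c "
from h import *
but(1)"; python3 -m crank '[{"offset":[-0.0015,0,0],"dr":[0,0,0]},{"offset":[0,0,0],"dr":[0,0,0]}]' >/dev/null;  python3 -c "
from h import *
but(1)"
```

```text
t23.95 local mm [-5.  69.1] z 95.4 F_ch [ 0.46 -0.34] 0.26 yaw 97.90 q6 -0.04 grip 0.007
  th~0.114 r_post 67.4  push -0.39 radial 0.42 | tool x local yaw 90.8, push yaw -83.5
t24.15 local mm [-5.1 67.3] z 95.2 F_ch [ 1.55 -0.31] 0.86 yaw 97.98 q6 -0.04 grip 0.007
  th~0.088 r_post 66.7  push -0.44 radial 1.51 | tool x local yaw 90.9, push yaw -85.0
t24.35 local mm [-5.3 66.5] z 94.8 F_ch [-0.65  0.67] -0.61 yaw 98.02 q6 -0.05 grip 0.005
  th~0.076 r_post 66.2  push 0.72 radial -0.60 | tool x local yaw 90.9, push yaw -85.7
```

```bash
python3 -m crank '[{"offset":[-0.0015,0,0],"dr":[0,0,0]},{"offset":[0,0,0],"dr":[0,0,0]}]' >/dev/null;  python3 -c "
from h import *
but(1)"; python3 -m crank '[{"offset":[-0.001,0,0],"dr":[0,0,0]},{"offset":[0,0,0],"dr":[0,0,0]}]' >/dev/null;  python3 -c "
from h import *
but(1)"
```

```text
t24.55 local mm [-5.2 65.8] z 94.7 F_ch [0.45 6.34] 3.42 yaw 98.00 q6 -0.05 grip 0.004
  th~0.066 r_post 66.1  push 6.30 radial 0.87 | tool x local yaw 90.9, push yaw -86.2
t24.75 local mm [-5.1 65.5] z 94.7 F_ch [0.11 9.89] 3.03 yaw 98.00 q6 -0.05 grip 0.003
  th~0.061 r_post 66.1  push 9.87 radial 0.71 | tool x local yaw 90.9, push yaw -86.5
```

```bash
python3 -m crank '[{"offset":[-0.0013,0,0],"dr":[0,0,0]},{"offset":[0,0,0],"dr":[0,0,0]}]' >/dev/null;  python3 -c "
from h import *
but(1)"; python3 -m crank '[{"offset":[0.003,0,0],"dr":[0,0,0]},{"offset":[0.013,0,0],"dr":[0,0,0]},{"offset":[0,0,-0.04],"dr":[0,0,0]},{"offset":[0,0,-0.04],"dr":[0,0,0]},{"offset":[0,0,-0.04],"dr":[0,0,0]},{"offset":[0,0,0],"dr":[0,0,0]}]' >/dev/null;  python3 -c "
from h import *
s=st()
print(s['joint_positions'],R.from_rotvec(s['tool_rot']).as_matrix().round(3))"
```

```text
t24.95 local mm [-5.  64.4] z 94.8 F_ch [0.68 9.21] 3.01 yaw 98.00 q6 -0.05 grip 0.003
  th~0.044 r_post 65.9  push 9.17 radial 1.08 | tool x local yaw 90.9, push yaw -87.5
t25.55 local mm [-2.6 79.1] z 219.7 F_ch [-0.35 -0.36] 0.26 yaw 98.03 q6 -0.02 grip 0.007
[ 1.15790824e-01  3.60187892e-01  1.77279097e+00 -2.47796626e-04
  9.99383319e-01 -2.42375892e-02] [[-0.14   0.99   0.009]
 [ 0.99   0.14   0.001]
 [-0.     0.009 -1.   ]]
```

Both hold. The left slipped about 1 mm tighter on that push and read 9.2 N afterwards, stiff again. Now the dial: I measure its axis and pointer.

```bash
cat >> h.py <<'E'
DY=-0.18655;DT=np.array([.5054,-.2979,.066])
Rz=R.from_euler("z",DY).as_matrix();Ry=R.from_euler("y",-np.radians(20)).as_matrix()
DM=Rz@Ry   # columns: panel uphill, left, normal
def pan(X): return (X-DT)@DM
E
python3 - <<'E'
from h import *
print(DM.round(3))
for n in("top","side"):
    p,_=snapshot(n);np.save("pics/t.npy",_);cv2.imwrite(f"pics/{n}16.png",p);np.save(f"pics/{n}16d.npy",_)
for n,k in(("top",0),("side",0),("top",16),("side",16)):
    d=np.load(f"pics/{n}{k}d.npy");p=cv2.imread(f"pics/{n}{k}.png").astype(int)
    uv,X=cloud(n,d);q=pan(X)*1000;c=p[uv[:,1],uv[:,0]]
    inn=(abs(q[:,0])<78)&(abs(q[:,1])<68)
    z0=np.median(q[inn&(abs(q[:,2])<6),2])
    b=inn&(q[:,2]>22)&(q[:,2]<36)&(np.hypot(q[:,0],q[:,1])<60)
    B=q[b,:2];m=B.mean(0);u,s,vt=np.linalg.svd(B-m);
    sk=inn&(q[:,2]>5)&(q[:,2]<12)
    print(n,k,"panel z",z0.round(1),"bar",b.sum(),m.round(1),"dir",vt[0].round(2),"len",np.ptp((B-m)@vt[0]).round(1),"zmax",np.percentile(q[b,2],[50,98]).round(1),"skirt",sk.sum(),q[sk,:2].mean(0).round(1))
    red=inn&(c[:,2]>110)&(c[:,1]<80)&(c[:,0]<80);print("  red",red.sum(),q[red].mean(0).round(1))
    blk=inn&(c.max(1)<70)&(abs(q[:,2])<5);print("  disc", blk.sum(), (q[blk,:2].min(0)+q[blk,:2].max(0))/2)
    crop(p.astype(np.uint8),*( (345,170,395,225) if n=="top" else (290,145,350,205)),10,f"pics/d{n}{k}.png")
E
```

```text
[[ 0.923  0.185 -0.336]
 [-0.174  0.983  0.063]
 [ 0.342  0.     0.94 ]]
top 0 panel z -0.7 bar 45 [18.1  0.6] dir [-0.44  0.9 ] len 49.1 zmax [29. 33.] skirt 113 [14.3 -0.5]
  red 8 [57.2 -9.5 -0.8]
  disc 177 [2.62121681 0.96980982]
side 0 panel z 0.3 bar 40 [19.9  5.3] dir [-0.46  0.89] len 52.1 zmax [28.6 34.4] skirt 87 [15.6  6.8]
  red 1 [ 61.7 -15.3  -1.3]
  disc 232 [ 3.63140042 -1.38919338]
top 16 panel z -0.3 bar 44 [18.5  0.6] dir [-0.47  0.88] len 49.0 zmax [29.2 35. ] skirt 113 [14.9  2.6]
  red 7 [57.5 -8.7  0.5]
  disc 205 [2.39499991 0.9912127 ]
side 16 panel z 0.6 bar 39 [19.9  6.9] dir [-0.46  0.89] len 54.6 zmax [29.9 34.8] skirt 94 [12.7  3.9]
  red 2 [ 66.  -13.9  -0.3]
  disc 214 [3.52690264 3.89425484]
```

View pics/dtop16.png

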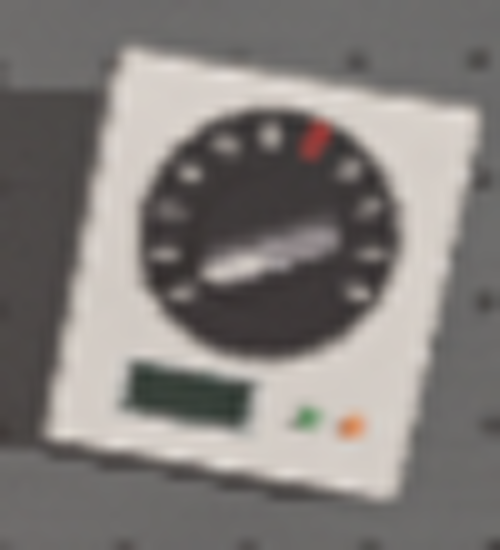

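View pics/dside16.png

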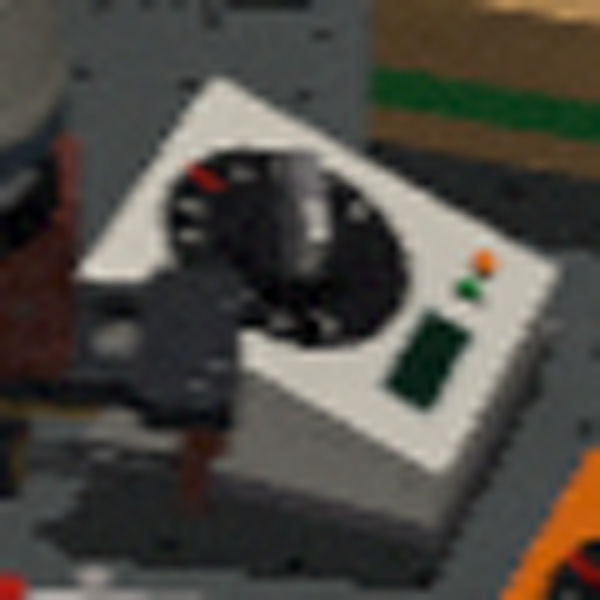

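Run:
```python
from h import *
def onplane(n,uv,h=0):
    T=np.array(I[n]["cam_to_world"]);r=rays(n,uv)@T[:3,:3].T;nn=DM[:,2];o=DT+nn*h
    t=((o-T[:3,3])@nn)/(r@nn);return pan(T[:3,3]+r*t[:,None])*1000
print("disc top",onplane("top",[[371.5,192.7]]).round(1),"edges",onplane("top",[[345+14-.5,192.7],[345+40-.5,192.7],[371.5,170+10.8-.5],[371.5,170+35.5-.5]]).round(1).tolist())
print("red top",onplane("top",[[345+31.5-.5,170+14-.5]]).round(1), "side",onplane("side",[[290+20.8-.5,145+17.8-.5]]).round(1))
# marks: in top crop
mk=np.array([[180,292],[165,253],[172,210],[190,172],[227,145],[269,137],[315,140],[350,168],[370,208],[372,254],[358,292]])/10+[345,170]-.5
q=onplane("top",mk)[:,:2];A=np.c_[2*q,np.ones(len(q))];c=np.linalg.lstsq(A,(q**2).sum(1),rcond=None)[0];print("marks circle",c[:2].round(2),"r",np.sqrt(c[2]+c[:2]@c[:2]).round(1),np.hypot(*(q-c[:2]).T).round(1), "ang",(np.arctan2(-(q-c[:2])[:,1],(q-c[:2])[:,0])).round(2))
# bar ends in top crop: white end (205,272), grey end (338,238), height 31
e=onplane("top",np.array([[203,271],[339,236]])/10+[345,170]-.5,31)[:,:2];print("bar ends",e.round(1),"mid",e.mean(0).round(1),"len",np.hypot(*(e[0]-e[1])).round(1),"pointer cw from uphill",np.arctan2(-(e[0]-e[1])[1],(e[0]-e[1])[0]).round(3))
e=onplane("side",np.array([[307,160],[312,265]])/10+[290,145]-.5,20)[:,:2];print(e)
for n,k in(("top",0),("top",16),("side",0),("side",16)):
    d=np.load(f"pics/{n}{k}d.npy");uv,X=cloud(n,d);q=pan(X)*1000
    b=(q[:,2]>28)&(q[:,2]<36)&(np.hypot(q[:,0]-15,q[:,1])<35);B=q[b,:2];m=B.mean(0);vt=np.linalg.svd(B-m)[2][0];vt*=np.sign(vt[1]);pr=(B-m)@vt
    print(n,k,b.sum(),m.round(1),"extent mid",(m+vt*(pr.min()+pr.max())/2).round(1),"cw ang",np.arctan2(-vt[1],vt[0]).round(3))
```

```text
disc top [[19.1  0.8  0. ]] edges [[10.3, 50.5, 0.0], [27.9, -48.7, 0.0], [67.9, 10.3, 0.0], [-30.1, -8.9, 0.0]]
red top [[58.3 -9.2  0. ]] side [[ 59.9 -13.1  -0. ]]
marks circle [17.17  0.39] r 40.8 [41.3 41.3 39.7 40.9 40.8 40.1 42.3 41.  40.1 40.2 41.2] ang [-2.32 -1.9  -1.47 -1.05 -0.61 -0.2   0.23  0.66  1.1   1.57  1.97]
bar ends [[8036.2 3073.3]
 [7558.5 4090.5]] mid [7797.3 3581.9] len 1123.8 pointer cw from uphill 1.132
[[-1565.45477696 23102.2319784 ]
 [-1174.07034538 22221.82864999]]
top 0 29 [16.4  2.5] extent mid [17.4  0.4] cw ang -2.021
top 16 28 [17.8  1.4] extent mid [18.1  0.7] cw ang -2.025
side 0 23 [20.8  3. ] extent mid [21.8  0.5] cw ang -1.966
side 16 25 [19.8  5.3] extent mid [21.2  2.4] cw ang -2.019
```

```bash
cat >> h.py <<'E'
AX=np.array([.018,.0005])
def dpose(h,ang):  # ang: pointer cw from uphill
    u=np.array([np.cos(ang),-np.sin(ang),0]);x=DM@u;z=-DM[:,2];y=np.cross(z,x)
    return DT+DM@np.r_[AX,h],np.c_[x,y,z]
def rel(h,ang):
    s=arm.read_state();M=R.from_rotvec(s["tool_rot"]).as_matrix();P,T=dpose(h,ang)
    print("t%.2f"%s["time"],"now in tool mm",(M.T@(P-s["tcp_pos"])*1000).round(1),"rot deg",np.degrees(R.from_matrix(M.T@T).as_rotvec()).round(2),"q6 %.2f"%s["joint_positions"][5],"F",s["force"].round(1),"Mz(tool) %.3f"%(M[:,2]@s["moment"]),"grip mm %.1f"%(s["grip_width"]*87.8))
    q=pan(s["tcp_pos"])*1000;a=DM.T@M[:,0];print("  panel",q.round(1),"x ang cw",np.arctan2(-a[1],a[0]).round(3))
E
python3 - <<'E'
from h import *
print(dpose(.026,-2.01)); rel(.12,-2.01)
E
```

```text
(array([ 0.5133755 , -0.2988965 ,  0.09658837]), array([[-0.22477535,  0.91461587,  0.33608608],
       [ 0.96349632,  0.26009788, -0.06343443],
       [-0.14543341,  0.3095592 , -0.93969262]]))
t25.65 now in tool mm [-355.2 -131.3   30. ] rot deg [-18.46  -7.46  -6.38] q6 -0.02 F [-0.9  0.1  0.5] Mz(tool) -0.010 grip mm 0.5
  panel [ 38.  379.1 144.8] x ang cw -1.879
```

```bash
python3 -m crank '[{"offset":[-0.0395,-0.0146,0],"dr":[0,0,0]},{"offset":[-0.0395,-0.0146,0],"dr":[0,0,0]},{"offset":[-0.0395,-0.0146,0],"dr":[0,0,0]},{"offset":[-0.0395,-0.0146,0],"dr":[0,0,0]},{"offset":[-0.0395,-0.0146,0],"dr":[0,0,0]},{"offset":[-0.0395,-0.0146,0],"dr":[0,0,0]},{"offset":[-0.0395,-0.0146,0],"dr":[0,0,0]},{"offset":[-0.0395,-0.0146,0],"dr":[0,0,0]},{"offset":[-0.0395,-0.0146,0],"dr":[0,0,0]}]' 0.045 15 >/dev/null
python3 -m crank '[{"offset":[0,0,0],"dr":[-4.6,-1.9,-1.6]},{"offset":[0,0,0],"dr":[-4.6,-1.9,-1.6]},{"offset":[0,0,0],"dr":[-4.6,-1.9,-1.6]},{"offset":[0,0,0],"dr":[-4.6,-1.8,-1.6]},{"offset":[0,0,0],"dr":[0,0,0]}]' >/dev/null; python3 -c "
from h import *
rel(.06,-2.01)"
```

```text
t27.05 now in tool mm [ 1.9 -4.8 86.3] rot deg [-0.36 -0.22 -0.09] q6 -1.10 F [ 0.3  1.1 -0.2] Mz(tool) -0.046 grip mm 45.1
  panel [ 23.7   0.8 146.2] x ang cw -2.008
```

```bash
python3 -m crank '[{"offset":[0.001,-0.0024,0.029],"dr":[-0.3,-0.2,0]},{"offset":[0.001,-0.0024,0.029],"dr":[0,0,0]},{"offset":[0,0,0.028],"dr":[0,0,0]},{"offset":[0,0,0],"dr":[0,0,0]},{"offset":[0,0,0],"dr":[0,0,0]}]' >/dev/null; python3 -c "
from h import *
rel(.026,-2.01)
p,d=snapshot('side');crop(p,285,130,360,200,8,'pics/side17c.png')
p,d=snapshot('top');crop(p,335,160,405,230,8,'pics/top17c.png')"
```

```text
t27.55 now in tool mm [ 2.3 -3.6 35. ] rot deg [0.01 0.05 0.02] q6 -1.19 F [ 0.4 -0.2 -0.5] Mz(tool) 0.001 grip mm 45.1
  panel [22.2 -0.1 61. ] x ang cw -2.01
```

View pics/side17c.png

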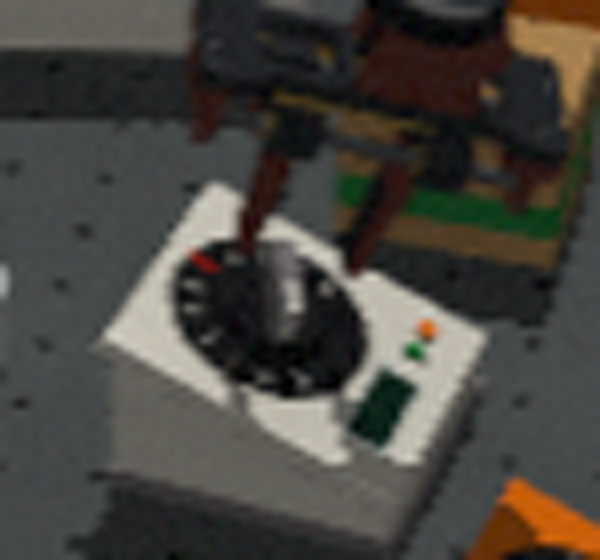

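View pics/top17c.png

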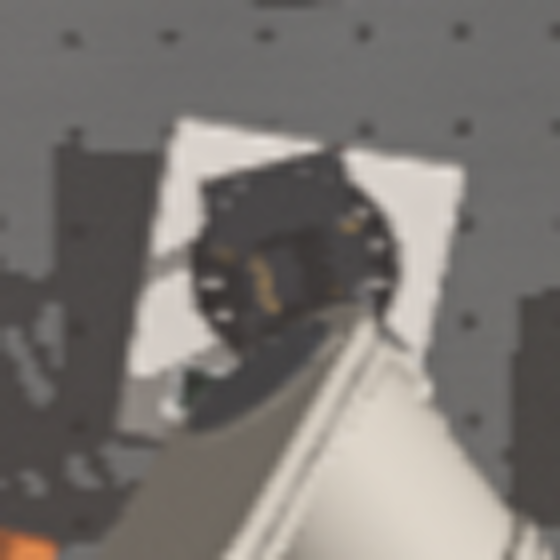

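The open fingers straddle the white dial's bar, at crop (275,290), from above along its axis. I correct and go down.

```bash
python3 -m crank '[{"offset":[0.0023,-0.0036,0.005],"dr":[0,0,0]},{"offset":[0,0,0.012],"dr":[0,0,0]},{"offset":[0,0,0.01],"dr":[0,0,0]},{"offset":[0,0,0],"dr":[0,0,0]},{"offset":[0,0,0],"dr":[0,0,0]}]' >/dev/null; python3 -c "
from h import *
rel(.026,-2.01)"
```

```text
t28.15 now in tool mm [ 0.7 -0.1  8.3] rot deg [0.1  0.17 0.02] q6 -1.24 F [ 0.  -0.4 -0.2] Mz(tool) -0.012 grip mm 45.1
  panel [18.3 -0.1 34.3] x ang cw -2.01
```

```bash
python3 -m crank '[{"offset":[0.0005,0,0.005],"dr":[0,0,0]},{"offset":[0,0,0.0025],"dr":[0,0,0]},{"offset":[0,0,0],"dr":[0,0,0]}]' >/dev/null; python3 -c "
from h import *
rel(.026,-2.01)"
python3 -m crank '[{"offset":[0,0,0],"dr":[0,0,0]},{"offset":[0,0,0],"dr":[0,0,0]},{"offset":[0,0,0],"dr":[0,0,0]},{"offset":[0,0,0],"dr":[0,0,0]}]' 0.005 15 >/dev/null; python3 -c "
from h import *
rel(.026,-2.01)"
```

```text
t28.45 now in tool mm [ 0.3 -0.2  1. ] rot deg [0.12 0.19 0.03] q6 -1.25 F [ 0.4 -0.6  0.5] Mz(tool) -0.003 grip mm 44.6
  panel [18.3  0.3 27. ] x ang cw -2.01
t28.85 now in tool mm [ 0.5 -0.4  1.4] rot deg [0.14 0.22 0.03] q6 -1.25 F [-0.8  0.  -0.2] Mz(tool) 0.020 grip mm 16.3
  panel [18.5  0.2 27.4] x ang cw -2.01
```

```bash
python3 -m crank '[{"offset":[0,0,0],"dr":[0,0,0]},{"offset":[0,0,0],"dr":[0,0,0]}]' 0.005 15 >/dev/null; python3 -c "
from h import *
rel(.026,-2.01)"
```

```text
t29.05 now in tool mm [ 0.5 -0.4  1.3] rot deg [0.14 0.22 0.04] q6 -1.25 F [-0.9  0.2  1.5] Mz(tool) -0.054 grip mm 11.8
  panel [18.5  0.2 27.3] x ang cw -2.011
```

The grip closed on the 12 mm bar with almost no side force, so it is well centred. I turn clockwise.

```bash
python3 -m crank '[{"offset":[0,0,0],"dr":[0,0,5]},{"offset":[0,0,0],"dr":[0,0,8]},{"offset":[0,0,0],"dr":[0,0,8]},{"offset":[0,0,0],"dr":[0,0,8]},{"offset":[0,0,0],"dr":[0,0,0]}]' >/dev/null; python3 -c "
from h import *
rel(.026,.244)"; python3 -m crank '[{"offset":[0,0,0],"dr":[0,0,8]},{"offset":[0,0,0],"dr":[0,0,8]},{"offset":[0,0,0],"dr":[0,0,8]},{"offset":[0,0,0],"dr":[0,0,8]},{"offset":[0,0,0],"dr":[0,0,8]},{"offset":[0,0,0],"dr":[0,0,0]}]' >/dev/null; python3 -c "
from h import *
rel(.026,.244)"
```

```text
t29.55 now in tool mm [ 0.2 -1.2  1.3] rot deg [  0.32  -0.15 100.1 ] q6 -0.74 F [ 3.8  0.7 -1. ] Mz(tool) 0.020 grip mm 12.2
  panel [19.1  0.2 27.3] x ang cw -1.503
t30.15 now in tool mm [-0.8 -1.9  1.4] rot deg [ 0.31 -0.29 60.19] q6 -0.04 F [ 5.2 -0.8 -1.5] Mz(tool) 0.018 grip mm 12.4
  panel [20.  -0.2 27.4] x ang cw -0.807
```

```bash
python3 -m crank '[{"offset":[0,0,0],"dr":[0,0,8]},{"offset":[0,0,0],"dr":[0,0,8]},{"offset":[0,0,0],"dr":[0,0,8]},{"offset":[0,0,0],"dr":[0,0,8]},{"offset":[0,0,0],"dr":[0,0,8]},{"offset":[0,0,0],"dr":[0,0,8]},{"offset":[0,0,0],"dr":[0,0,8]},{"offset":[0,0,0],"dr":[0,0,0]}]' >/dev/null; python3 -c "
from h import *
rel(.026,.244)
p,d=snapshot('side');crop(p,285,130,360,200,8,'pics/side18c.png')"
```

```text
t30.95 now in tool mm [-2.6 -1.4  1.4] rot deg [ 0.21 -0.47  4.18] q6 0.93 F [ 4.  -4.6 -2.7] Mz(tool) 0.079 grip mm 11.8
  panel [20.3 -1.3 27.4] x ang cw 0.171
```

View pics/side18c.png

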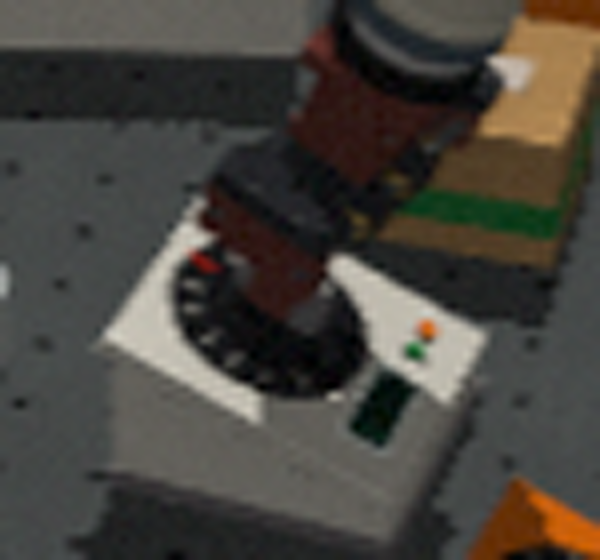

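```bash
python3 -m crank '[{"offset":[0,0,0],"dr":[0,0,4.2]},{"offset":[0,0,0],"dr":[0,0,0]},{"offset":[0,0,0],"dr":[0,0,0]}]' >/dev/null; python3 -c "
from h import *
rel(.026,.244)"; python3 -m crank '[{"offset":[0,0,0],"dr":[0,0,0]},{"offset":[0,0,0],"dr":[0,0,0]},{"offset":[0,0,0],"dr":[0,0,0]},{"offset":[0,0,0],"dr":[0,0,0]},{"offset":[0,0,-0.01],"dr":[0,0,0]},{"offset":[0,0,-0.03],"dr":[0,0,0]},{"offset":[0,0,-0.04],"dr":[0,0,0]},{"offset":[0,0,-0.04],"dr":[0,0,0]},{"offset":[0,0,-0.04],"dr":[0,0,0]},{"offset":[0,0,-0.04],"dr":[0,0,0]}]' 0.045 >/dev/null;python3 -c "
from h import *
rel(.026,.244)
p,d=snapshot('side');crop(p,290,145,350,205,10,'pics/side19c.png');cv2.imwrite('pics/side19.png',p);np.save('pics/side19d.npy',d)
p,d=snapshot('top');cv2.imwrite('pics/top19.png',p);np.save('pics/top19d.npy',d)"
```

```text
t31.30 now in tool mm [-2.7 -1.2  1.4] rot deg [ 0.2  -0.48  0.19] q6 1.00 F [ 4.3 -5.2 -2.8] Mz(tool) 0.036 grip mm 11.4
  panel [20.3 -1.3 27.4] x ang cw 0.241
t32.30 now in tool mm [ 1.000e-01 -2.000e-01  2.035e+02] rot deg [ 0.12 -0.24 -0.01] q6 1.17 F [ 0.5 -0.1 -0.3] Mz(tool) -0.002 grip mm 45.2
  panel [ 17.2   0.9 229.5] x ang cw 0.244
```

View pics/side19c.png

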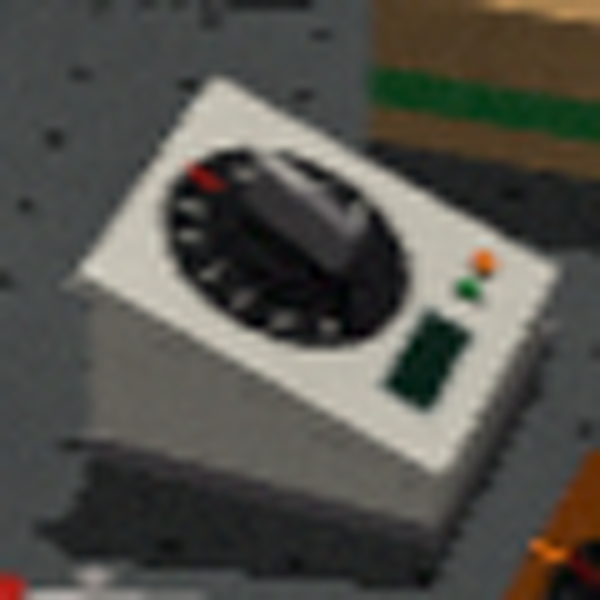

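View pics/top19.png

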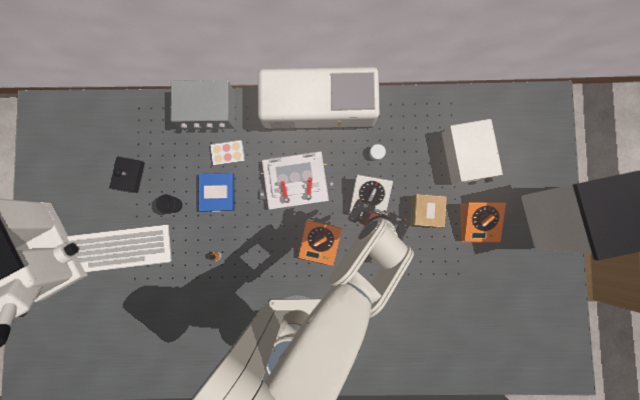

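The bar now runs from the red mark's side at crop (270,165) to (350,260). I move the arm clear and measure from both views.

```bash
python3 -m crank '[{"offset":[0,0,-0.04],"dr":[0,0,0]},{"offset":[-0.03,0.03,0],"dr":[0,0,0]},{"offset":[-0.03,0.03,0],"dr":[0,0,0]},{"offset":[-0.03,0.03,0],"dr":[0,0,0]},{"offset":[0,0,0],"dr":[0,0,0]}]' >/dev/null;python3 - <<'E'
from h import *
st()
def onplane(n,uv,h=0):
    T=np.array(I[n]["cam_to_world"]);r=rays(n,uv)@T[:3,:3].T;nn=DM[:,2];o=DT+nn*h
    t=((o-T[:3,3])@nn)/(r@nn);return pan(T[:3,3]+r*t[:,None])*1000
for n in("top","side"):
    p,d=snapshot(n);cv2.imwrite(f'pics/{n}20.png',p);np.save(f'pics/{n}20d.npy',d)
    uv,X=cloud(n,d);q=pan(X)*1000
    for lo in(22,26,28):
        b=(q[:,2]>lo)&(q[:,2]<36)&(np.hypot(q[:,0]-18,q[:,1])<35);B=q[b,:2]
        if len(B)<5: print(len(B));continue
        m=B.mean(0);vt=np.linalg.svd(B-m)[2][0];vt*=np.sign(vt[0]);a=np.arctan2(-vt[1],vt[0])
        print(n,lo,len(B),m.round(1),"cw ang",a.round(3),"dial",(2.356+a).round(3))
crop(cv2.imread("pics/top20.png"),345,170,395,225,10,"pics/top20c.png")
crop(cv2.imread("pics/top20.png"),255,145,335,215,8,"pics/top20b.png")
E
```

```text
t32.90 local mm [-300.9 -293. ] z 283.5 F_ch [0.29 0.58] -0.18 yaw -25.85 q6 0.80 grip 0.512
top 22 42 [18.3 -0. ] cw ang 0.231 dial 2.587
top 26 33 [16.8  0.1] cw ang 0.179 dial 2.535
top 28 29 [17.8 -0.4] cw ang 0.168 dial 2.524
side 22 45 [19.9  4.5] cw ang 0.222 dial 2.578
side 26 34 [19.9  4.7] cw ang 0.247 dial 2.603
side 28 29 [20.8  4. ] cw ang 0.2 dial 2.556
```

View pics/top20c.png

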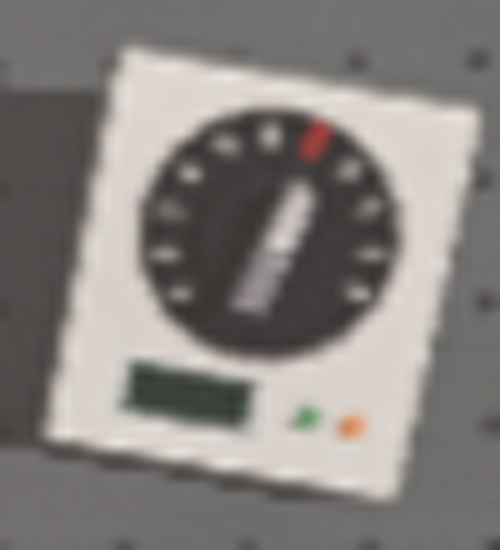

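View pics/top20b.png

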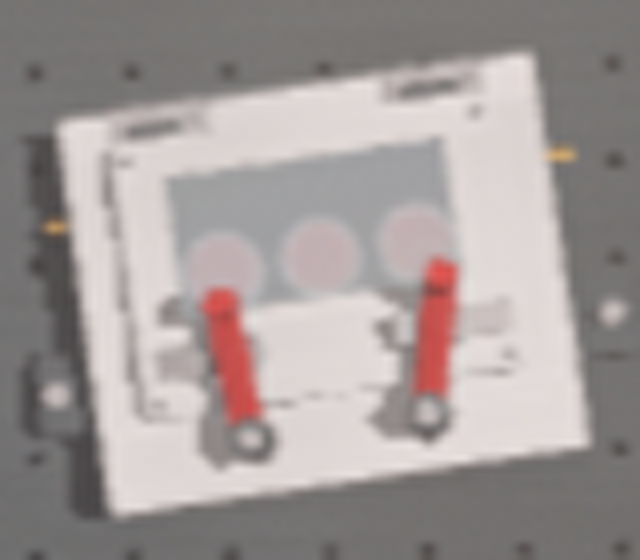

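The white pointer end is at crop (303,185), facing the red mark at (315,140). Both red wings lie over the lid. A finer image-based check of the pointer angle:

Run:
```python
from h import *
def onplane(n,uv,h=0):
    T=np.array(I[n]["cam_to_world"]);r=rays(n,uv)@T[:3,:3].T;nn=DM[:,2];o=DT+nn*h
    t=((o-T[:3,3])@nn)/(r@nn);return pan(T[:3,3]+r*t[:,None])*1000
for k in(0,20):
    p=cv2.imread(f"pics/top{k}.png").astype(float).mean(2)
    v,u=np.mgrid[170:225,345:395];uv=np.c_[u.ravel(),v.ravel()].astype(float)
    q=onplane("top",uv,.031)[:,:2]-[18,.5]
    g=np.clip(p[v,u].ravel()-95,0,None);m=np.hypot(*q.T)<31
    W=g*m;c=(q*W[:,None]).sum(0)/W.sum();C=((q-c)*W[:,None]).T@(q-c)/W.sum();e,V=np.linalg.eigh(C);a=V[:,1]
    a=a*np.sign(a@([-.4,.9] if k==0 else [1,0]));an=np.arctan2(-a[1],a[0]);print(k,"centre",(c+[18,.5]).round(1),"sd",np.sqrt(e).round(1),"cw",an.round(3),"dial",(2.356+an).round(3))
p=cv2.imread("pics/top20.png").astype(int);red=(p[...,2]-p[...,1]>40);red[:170]=0;red[225:]=0;red[:,:345]=0;red[:,390:]=0;red[190:]=0
v,u=np.nonzero(red);w_=(p[...,2]-p[...,1])[v,u];uv=np.array([[np.average(u,weights=w_),np.average(v,weights=w_)]])
r=onplane("top",uv)[0,:2]
for ax in([18,.5],[17.2,.4]): print("red",r.round(1),np.arctan2(-(r-ax)[1],(r-ax)[0]).round(3))
```

```text
0 centre [16.   5.1] sd [ 3.  13.7] cw -2.053 dial 0.303
20 centre [23.8 -0.4] sd [ 3.2 13.8] cw 0.233 dial 2.589
red [58.4 -9.7] 0.247
red [58.4 -9.7] 0.241
```

The dial reads about 2.59 in the image and 2.60 from the tool. There is plenty of time, so I re-feel both turnbuttons once more: the left one's last push ended near the low limit, and the right one may have eased when the left slipped tighter.

```bash
cat >> h.py <<'E'
def relc(lx,ly,z,yaw):
    s=arm.read_state();M=R.from_rotvec(s["tool_rot"]).as_matrix();a=np.radians(yaw)+CY
    x=np.array([np.cos(a),np.sin(a),0]);zz=np.array([0,0,-1.]);T=np.c_[x,np.cross(zz,x),zz]
    P=np.r_[CT+CR@np.array([lx,ly])/1e3,z/1e3]
    print("shift in tool now",(M.T@(P-s["tcp_pos"])*1e3).round(1),"in final axes",(T.T@(P-s["tcp_pos"])*1e3).round(1),"rot",np.degrees(R.from_matrix(M.T@T).as_rotvec()).round(2),"q6 %.2f"%s["joint_positions"][5])
E
python3 -c "
from h import *
relc(-16.7,-101.5,150,72)
relc(-4.4,86,150,91)"
```

```text
shift in tool now [  78.8 -297.8  198.2] in final axes [269.6 207.9 135.2] rot [  14.37  -18.23 -102.8 ] q6 0.81
shift in tool now [  -7.3 -464.   182. ] in final axes [374.5 299.9 135.2] rot [  18.21  -16.54 -121.5 ] q6 0.81
```

```bash
python3 -m crank '[{"offset":[0,0,0],"dr":[1.21,-1.1,-8.1]},{"offset":[0,0,0],"dr":[1.21,-1.1,-8.1]},{"offset":[0,0,0],"dr":[1.21,-1.1,-8.1]},{"offset":[0,0,0],"dr":[1.21,-1.1,-8.1]},{"offset":[0,0,0],"dr":[1.21,-1.1,-8.1]},{"offset":[0,0,0],"dr":[1.21,-1.1,-8.1]},{"offset":[0,0,0],"dr":[1.21,-1.1,-8.1]},{"offset":[0,0,0],"dr":[1.21,-1.1,-8.1]},{"offset":[0,0,0],"dr":[1.21,-1.1,-8.1]},{"offset":[0,0,0],"dr":[1.21,-1.1,-8.1]},{"offset":[0,0,0],"dr":[1.21,-1.1,-8.1]},{"offset":[0,0,0],"dr":[1.21,-1.1,-8.1]}]' 0 30 >/dev/null; python3 -m crank '[{"offset":[0,0,0],"dr":[1.21,-1.1,-8.1]},{"offset":[0,0,0],"dr":[1.21,-1.1,-8.1]},{"offset":[0,0,0],"dr":[1.21,-1.1,-8.1]},{"offset":[0,0,0],"dr":[0,0,0]}]' >/dev/null; python3 -c "
from h import *
st();relc(-4.4,86,150,91)"
```

```text
t34.60 local mm [-295.1 -292.9] z 285.8 F_ch [0.31 0.4 ] 0.16 yaw 98.51 q6 -0.97 grip 0.003
shift in tool now [372.1 299.7 135.4] in final axes [373.8 297.3 135.8] rot [0.08 0.13 0.39] q6 -0.97
```

```bash
python3 -m crank '[{"offset":[0.034,0.027,0],"dr":[0,0,0.4]},{"offset":[0.034,0.027,0],"dr":[0,0,0]},{"offset":[0.034,0.027,0],"dr":[0,0,0]},{"offset":[0.034,0.027,0],"dr":[0,0,0]},{"offset":[0.034,0.027,0],"dr":[0,0,0]},{"offset":[0.034,0.027,0],"dr":[0,0,0]},{"offset":[0.034,0.027,0],"dr":[0,0,0]},{"offset":[0.034,0.027,0],"dr":[0,0,0]},{"offset":[0.034,0.027,0],"dr":[0,0,0]},{"offset":[0.034,0.027,0],"dr":[0,0,0]},{"offset":[0.034,0.027,0],"dr":[0,0,0]},{"offset":[0,0,0],"dr":[0,0,0]}]' >/dev/null; python3 -m crank '[{"offset":[0,0,0.04],"dr":[0,0,0]},{"offset":[0,0,0.04],"dr":[0,0,0]},{"offset":[0,0,0.04],"dr":[0,0,0]},{"offset":[0,0,0],"dr":[0,0,0]},{"offset":[0,0,0],"dr":[0,0,0]}]' >/dev/null; python3 -c "
from h import *
st();relc(-5,84,94.7,91)"
```

```text
t36.30 local mm [-5.  84.4] z 165.7 F_ch [ 0.31 -0.29] 0.63 yaw 97.78 q6 -0.01 grip 0.007
shift in tool now [-0.4  0.  71. ] in final axes [-0.4  0.  71. ] rot [ 0.    0.06 -0.34] q6 -0.01
```

```bash
python3 -m crank '[{"offset":[0,0,0.036],"dr":[0,0,0]},{"offset":[0,0,0.035],"dr":[0,0,0]},{"offset":[0,0,0],"dr":[0,0,0]},{"offset":[-0.008,0,0],"dr":[0,0,0]},{"offset":[-0.006,0,0],"dr":[0,0,0]},{"offset":[0,0,0],"dr":[0,0,0]}]' >/dev/null;  python3 -c "
from h import *
but(1)"; python3 -m crank '[{"offset":[-0.003,0,0],"dr":[0,0,0]},{"offset":[0,0,0],"dr":[0,0,0]}]' >/dev/null;  python3 -c "
from h import *
but(1)"
```

```text
t36.90 local mm [-3.1 69.2] z 96.9 F_ch [0.43 0.7 ] 0.14 yaw 97.80 q6 -0.04 grip 0.001
  th~0.113 r_post 69.4  push 0.65 radial 0.51 | tool x local yaw 90.7, push yaw -83.5
t37.10 local mm [-4.2 66.9] z 95.4 F_ch [0.13 0.09] 0.7 yaw 97.84 q6 -0.04 grip 0.002
  th~0.081 r_post 67.4  push 0.07 radial 0.14 | tool x local yaw 90.7, push yaw -85.4
```

```bash
python3 -m crank '[{"offset":[-0.0015,0,0],"dr":[0,0,0]},{"offset":[0,0,0],"dr":[0,0,0]}]' >/dev/null;  python3 -c "
from h import *
but(1)"; python3 -m crank '[{"offset":[-0.0015,0,0],"dr":[0,0,0]},{"offset":[0,0,0],"dr":[0,0,0]}]' >/dev/null;  python3 -c "
from h import *
but(1)"; python3 -m crank '[{"offset":[-0.001,0,0],"dr":[0,0,0]},{"offset":[0,0,0],"dr":[0,0,0]}]' >/dev/null;  python3 -c "
from h import *
but(1)"
```

```text
t37.30 local mm [-4.6 65.7] z 94.6 F_ch [0.83 0.06] -1.01 yaw 97.87 q6 -0.04 grip 0.005
  th~0.064 r_post 66.6  push 0.01 radial 0.83 | tool x local yaw 90.7, push yaw -86.4
t37.50 local mm [-4.6 64.7] z 94.5 F_ch [0.41 4.43] 0.18 yaw 97.86 q6 -0.05 grip 0.003
  th~0.049 r_post 66.3  push 4.41 radial 0.63 | tool x local yaw 90.7, push yaw -87.2
t37.70 local mm [-4.6 64.3] z 94.5 F_ch [0.55 7.75] 1.91 yaw 97.85 q6 -0.05 grip 0.004
  th~0.043 r_post 66.2  push 7.72 radial 0.88 | tool x local yaw 90.7, push yaw -87.6
```

```bash
python3 -m crank '[{"offset":[-0.001,0,0],"dr":[0,0,0]},{"offset":[0,0,0],"dr":[0,0,0]}]' >/dev/null;  python3 -c "
from h import *
but(1)"; python3 -m crank '[{"offset":[-0.0008,0,0],"dr":[0,0,0]},{"offset":[0,0,0],"dr":[0,0,0]}]' >/dev/null;  python3 -c "
from h import *
but(1)"
```

```text
t37.90 local mm [-4.5 64. ] z 94.5 F_ch [ 0.09 12.62] 1.23 yaw 97.84 q6 -0.05 grip 0.007
  th~0.038 r_post 66.2  push 12.61 radial 0.57 | tool x local yaw 90.7, push yaw -87.8
t38.10 local mm [-4.5 63.4] z 94.6 F_ch [-1.2  12.61] 1.1 yaw 97.84 q6 -0.05 grip 0.003
  th~0.028 r_post 66.0  push 12.64 radial -0.84 | tool x local yaw 90.7, push yaw -88.4
```

```bash
python3 -m crank '[{"offset":[0.003,0,0],"dr":[0,0,0]},{"offset":[0.012,0,0],"dr":[0,0,0]},{"offset":[0,0,-0.022],"dr":[0,0,0]},{"offset":[0,0,-0.022],"dr":[0,0,0]},{"offset":[0,0,0],"dr":[0,0,8.3]},{"offset":[0,0,0],"dr":[0,0,8.3]},{"offset":[-0.0422,0.009,0],"dr":[0,0,0]},{"offset":[-0.0422,0.009,0],"dr":[0,0,0]},{"offset":[-0.0422,0.009,0],"dr":[0,0,0]},{"offset":[-0.0422,0.009,0],"dr":[0,0,0]},{"offset":[0,0,0],"dr":[0,0,0]},{"offset":[0,0,0],"dr":[0,0,0]}]' >/dev/null;  python3 -c "
from h import *
but(-1);relc(-14,-82,95,74)"
```

```text
t39.30 local mm [-16.6 -96.2] z 138.5 F_ch [0.43 0.25] 0.24 yaw 81.15 q6 -0.03 grip 0.005
  th~0.537 r_post 72.6  push -0.44 radial 0.24 | tool x local yaw 74.0, push yaw 59.2
shift in tool now [14.4 -1.5 43.5] in final axes [14.3 -1.4 43.5] rot [0.06 0.05 0.03] q6 -0.03
```

```bash
python3 -m crank '[{"offset":[0,0,0.022],"dr":[0,0,0]},{"offset":[0,-0.001,0.022],"dr":[0,0,0]},{"offset":[0.007,0,0],"dr":[0,0,0]},{"offset":[0.005,0,0],"dr":[0,0,0]},{"offset":[0,0,0],"dr":[0,0,0]}]' >/dev/null;  python3 -c "
from h import *
but(-1)"; python3 -m crank '[{"offset":[0.003,0,0],"dr":[0,0,0]},{"offset":[0,0,0],"dr":[0,0,0]}]' >/dev/null;  python3 -c "
from h import *
but(-1)"; python3 -m crank '[{"offset":[0.0015,0,0],"dr":[0,0,0]},{"offset":[0,0,0],"dr":[0,0,0]}]' >/dev/null;  python3 -c "
from h import *
but(-1)"
```

```text
t39.80 local mm [-12.9 -82.5] z 95.6 F_ch [ 0.16 -1.11] 0.35 yaw 81.38 q6 -0.01 grip 0.002
  th~0.337 r_post 66.6  push 1.00 radial 0.52 | tool x local yaw 74.3, push yaw 70.7
t40.00 local mm [-12.4 -80.7] z 95.6 F_ch [0.28 0.34] 0.52 yaw 81.30 q6 -0.01 grip 0.004
  th~0.309 r_post 66.0  push -0.41 radial 0.16 | tool x local yaw 74.2, push yaw 72.3
t40.20 local mm [-12.5 -79.6] z 95.0 F_ch [0.01 0.56] -0.56 yaw 81.26 q6 -0.01 grip 0.004
  th~0.293 r_post 65.3  push -0.54 radial -0.16 | tool x local yaw 74.1, push yaw 73.2
```

```bash
python3 -m crank '[{"offset":[0.0015,0,0],"dr":[0,0,0]},{"offset":[0,0,0],"dr":[0,0,0]}]' >/dev/null;  python3 -c "
from h import *
but(-1)"; python3 -m crank '[{"offset":[0.0012,0,0],"dr":[0,0,0]},{"offset":[0,0,0],"dr":[0,0,0]}]' >/dev/null;  python3 -c "
from h import *
but(-1)"; python3 -m crank '[{"offset":[0.001,0,0],"dr":[0,0,0]},{"offset":[0,0,0],"dr":[0,0,0]}]' >/dev/null;  python3 -c "
from h import *
but(-1)"
```

```text
t40.40 local mm [-12.3 -78.2] z 94.7 F_ch [-0.09  0.43] -0.41 yaw 81.26 q6 -0.00 grip 0.004
  th~0.272 r_post 64.8  push -0.40 radial -0.20 | tool x local yaw 74.1, push yaw 74.4
t40.60 local mm [-12.1 -77.5] z 94.7 F_ch [-1.59 -3.16] 0.75 yaw 81.28 q6 -0.00 grip 0.005
  th~0.259 r_post 64.6  push 3.46 radial -0.72 | tool x local yaw 74.2, push yaw 75.2
t40.80 local mm [-11.9 -77.1] z 94.7 F_ch [-1.16 -8.27] 1.5 yaw 81.29 q6 -0.00 grip 0.004
  th~0.253 r_post 64.5  push 8.29 radial 0.95 | tool x local yaw 74.2, push yaw 75.5
```

```bash
python3 -m crank '[{"offset":[0.0012,0,0],"dr":[0,0,0]},{"offset":[0,0,0],"dr":[0,0,0]}]' >/dev/null;  python3 -c "
from h import *
but(-1)"; python3 -m crank '[{"offset":[0.0006,0,0],"dr":[0,0,0]},{"offset":[0,0,0],"dr":[0,0,0]}]' >/dev/null;  python3 -c "
from h import *
but(-1)"
```

```text
t41.00 local mm [-11.8 -76.7] z 94.7 F_ch [ -3.06 -11.35] 0.54 yaw 81.30 q6 0.00 grip 0.007
  th~0.247 r_post 64.5  push 11.76 radial -0.19 | tool x local yaw 74.2, push yaw 75.9
t41.20 local mm [-11.7 -76.5] z 94.7 F_ch [ -3.97 -13.8 ] 0.88 yaw 81.30 q6 0.00 grip 0.002
  th~0.244 r_post 64.4  push 14.35 radial -0.52 | tool x local yaw 74.2, push yaw 76.0
```

The right button holds 14 N without moving. I withdraw and make the final check.

```bash
python3 -m crank '[{"offset":[-0.003,0,0],"dr":[0,0,0]},{"offset":[-0.013,0,0],"dr":[0,0,0]},{"offset":[0,0,-0.04],"dr":[0,0,0]},{"offset":[0,0,-0.04],"dr":[0,0,0]},{"offset":[0,0,-0.04],"dr":[0,0,0]},{"offset":[0,0,-0.04],"dr":[0,0,0]},{"offset":[0,-0.04,0],"dr":[0,0,0]},{"offset":[0,-0.04,0],"dr":[0,0,0]},{"offset":[0,-0.04,0],"dr":[0,0,0]},{"offset":[0,-0.04,0],"dr":[0,0,0]},{"offset":[0,-0.04,0],"dr":[0,0,0]},{"offset":[0,0,0],"dr":[0,0,0]}]' >/dev/null
python3 - <<'E'
from h import *
st()
for n in("side","top"):
    p,d=snapshot(n);cv2.imwrite(f'pics/{n}21.png',p);np.save(f'pics/{n}21d.npy',d)
    uv,X=cloud(n,d);l=(X[:,:2]-CT)@CR
    for nm,a,b in(("front border",-.045,-.01),("hinge border",.065,.085)):
        m=(l[:,0]>a)&(l[:,0]<b)&(abs(l[:,1])<.02);print(n,nm,m.sum(),np.median(X[m,2]).round(4) if m.any() else None)
    # changes in scene vs. start
crop(cv2.imread("pics/side21.png"),240,140,400,275,5,"pics/side21c.png")
a=np.load("pics/top0d.npy");b=np.load("pics/top21d.npy")
p0=cv2.imread("pics/top0.png");p1=cv2.imread("pics/top21.png")
for nm,(x0,y0,x1,y1) in dict(slide_box=(195,168,235,216),plate=(207,138,247,168),bottle=(205,248,222,266),obj=(360,245,375,265),cup=(150,192,185,218),wipes=(412,192,450,230),dish=(365,142,390,163)).items():
    g0=cv2.cvtColor(p0[y0:y1,x0:x1],6).astype(np.float32);g1=cv2.cvtColor(p1[y0:y1,x0:x1],6).astype(np.float32)
    print(nm,np.round(cv2.phaseCorrelate(g0,g1),2) if False else cv2.phaseCorrelate(g0,g1))
E
```

```text
t42.40 local mm [-213.   -33.5] z 253.7 F_ch [-0.9  -0.25] 0.17 yaw 81.26 q6 -0.04 grip 0.003
side front border 80 0.0527
side hinge border 50 0.0513
top front border 88 0.0507
top hinge border 51 0.0515
slide_box ((0.008862719013194464, -0.004998261514554514), 1.0042332460482915)
plate ((-0.021764149383503906, -0.04573861147806113), 0.9903144798676173)
bottle ((-0.9160974848674002, -0.4050018199333607), 0.48953299665892563)
obj ((0.6509673463731049, 0.10596042034326025), 0.6437916469573974)
cup ((-0.006294109639707557, 0.5224367375272596), 1.0087262081143298)
wipes ((0.006994089347557519, -0.0020920468879772613), 0.9845267866551876)
dish ((0.5071797417926067, -0.030846450523705826), 1.0196210475762686)
```

View pics/side21c.png

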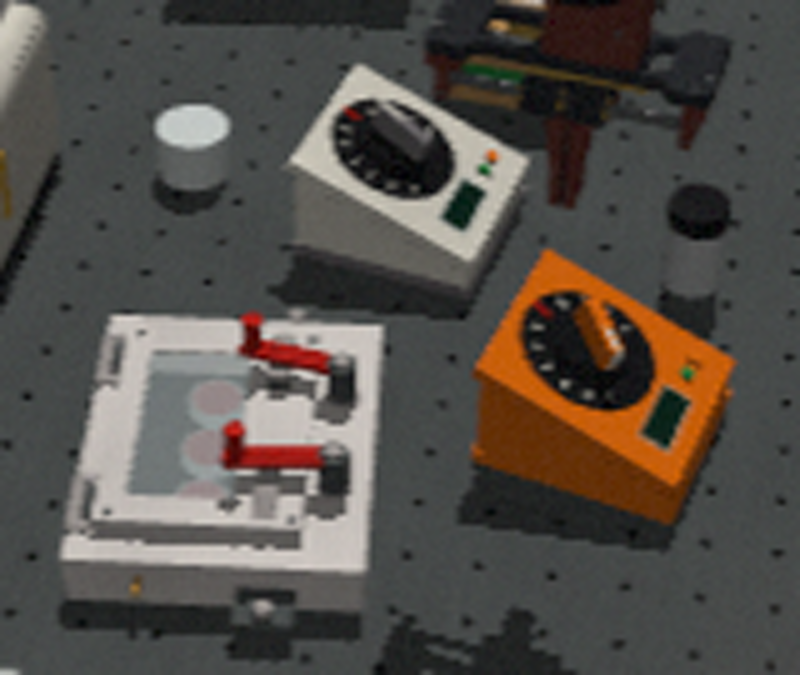

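View pics/top21.png

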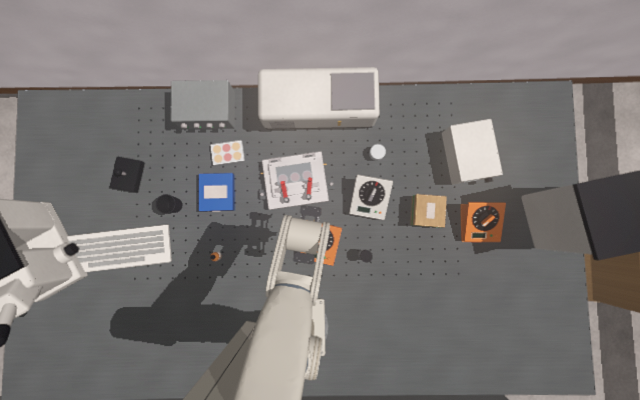

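The lid is shut, with its front and hinge borders both at about 51–52 mm. Both wings are in at crop (285,350) and (275,455), and the pointer stands at the red mark. The bystanders have not moved and the robot is clear. Handing in.

```bash
python3 -c "
from station import arm
print(arm.finish_job())"
```

```text
the job is handed in; nothing more can be done
None
```

The job is handed in at about 42.5 s on the robot's clock. The lid is shut, both turnbuttons are clamped and the dial is at the red mark. No verdict was reported.

- **Lid:** I lowered it gently onto the seal. At the end the front and hinge borders both measured 51–53 mm high in both views, which is shut.
- **Turnbuttons:** I swung the right one in first, then the left.
  - **Right:** Clamping the left had let it loosen, so I pushed it in again, reaching about 16 N, just over the 9–15 N range. In the last check it held 14 N without moving.
  - **Left:** It slipped in by about 1 mm on the second push and by 0.6 mm on the last, ending at 12.6 N. The final angles were roughly 0.24 rad right and 0.03 rad left.
  - **Forces:** Every reading stayed under 17 N. I took readings only between moves, so a brief peak could have gone unseen. The force of each wing on its strike plate was not measured, only the push at the post.
- **Dial:** I gripped the bar of the white controller's dial and turned it clockwise. The top picture gives 2.59 rad and the tool angle 2.60. Coarser depth estimates ranged from 2.52 to 2.60, all inside the 2.5–2.7 band.
- **Other things on the table:** Comparing start and end pictures, the slide box, well plate and wipes box showed no shift. The cup, dishes, bottle and objective tube gave shifts of 1 pixel or less. The bottle and tube matches were poor, probably because the shadows changed; by eye nothing had moved.

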